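# Fetch the chip case from behind the reagents

### The arm

A 7-joint arm with a two-finger parallel gripper is mounted at the origin on a cart in front of the work surface, level with it; the furniture and walls round the work are solid. World frame = base frame: x ahead of the robot, y to its left, z up, the work surface at z = 0. Lengths are in m, angles in rad, forces in N, time in s.
With the tool pointing down it reaches from about 0.35 to 0.9 m from the base axis. Payload 8.1 kg.
Tool frame: the origin (TCP) lies midway between the tips of the shut fingers; the grasp point (between the pads) lies 19 mm behind it (arm.hold_point_z is the distance from the TCP to the grasp point, in m); z points along the fingers, y is the direction in which the jaws open and shut (so a half turn about z gives the same grasp; the last joint's range is limited). The gripper opens to 92 mm and grips with 3 to 60 N. Pads are 19 mm wide; open, the fingers measure 130 mm over their backs; the gripper's body (75 mm by 190 mm) begins 47 mm behind the grasp point.
Start: joints at [-1.231, 0.434, 0.025, 1.573, -0.012, 1.134, -0.075], TCP at [0.268, 0.565, 0.227] pointing down, gripper open.
Joint ranges: [-2.62, 2.62], [-0.44, 2.09], [-1.27, 1.32], [0.08, 2.57], [-1.32, 4.46], [0.12, 2], [-2.74, 2.74]. Speed limits (rad/s): [2.22, 2.22, 3.01, 3.01, 3.14, 3.14, 3.14].

### API

Orientations are given as a rotation vector (axis times angle).
In Python, from cell import arm gives the robot as it stands.
- The arm moves only by the shell command python3 -m pendant 'ROWS' [FORCE]. ROWS is JSON, a list of rows, each a list of 3 entries, a list of its own where there are three numbers: the shift along the tool's x, y, z in m, then the turn, a rotation vector about the tool's x, y, z in degrees, then the finger opening in m, from 0 to 0.0918. A call has 1 to 10 rows; each row shifts and turns the commanded pose from where the row before left it, along the tool's axes as they then stand; what a row does not reach is not made up. A row lasts 1/8 s, in which the tool goes at most 62.5 mm and 10.7 degrees, less where a joint would pass 70% of its speed; a pose out of reach is approached as far as the arm can. A call with a gripper value outside its range is refused whole. The fingers move at their own pace and stop on an object; FORCE is the grip in N (left out, the last holds). Time passes only in rows, so rows that do not move let the fingers close. It gives the time, the measured TCP pose, the force and the opening at its end, in the units of the state.
- arm.observe(): the state, without advancing time (a new reading comes with each control period).
- arm.get_image(name): name is "scene" or "top" or "wrist"; returns (picture, depth): 400x640x3 uint8, red, green, blue; 400x640 float32, m along the optical axis (not along the pixel's ray), 0 where there is no reading.
- arm.camera_params(name): a dict with "fovy" (degrees; the focal length in pixels is half the picture's height over the tangent of half this angle, whatever the lens; pixels are square), "cx", "cy" (the principal point, pixels), "rvec" (rotation vector, rad) and "tvec" (3), from world to camera coordinates, as OpenCV has them; the wrist camera has in their place "mount" (4x4, takes a point from camera to tool coordinates, whose origin is the TCP and whose axes are the flange's). Camera axes: x right, y down, z forward; pixel columns grow to the right and rows downward; lengths in m; the calibration is good to about 2 mm. The wrist camera is an equidistant fisheye: a pixel r from the principal point sees the ray r / f radians off the axis. A picture is of the moment at which its call begins: read the wrist's pose just before it. camera_params takes no time and is no camera call.
- arm.sign_off(): hands the job in, once; it reports no verdict.
Trained networks look in the newest picture that a camera, given by its name, has taken for a name from the list of things; names that differ only in an ending like _2 or _b are one class to them, and where a whole thing is asked for, a point or a joint stands for the part that bears it (a point fixed in the world has none). Each returns a list of dicts, best first, with "conf" (0 to 1); they miss things now and then, are a little off and sometimes report something else, mostly with a low value. They report only what shows in the picture. A call takes as long as a camera call. They do not tell look-alikes from the thing itself.
- arm.look_for(camera, label): "rect" ([centre column, centre row, width, height] in pixels, round what is visible of it).
- arm.masks_of(camera, label): "pixels" (400x640 bool, what is visible of it) and "rect" ([centre column, centre row, width, height] in pixels, round what is visible of it).
The state is a dict: "clock": time; "joints": joint angles; "dq": joint speeds; "joint_efforts": joint torques, N m; "position": TCP position; "ee_rot": TCP orientation; "force": force on the tool from outside, world axes, zero at the start; "ft_torque": the same for the moment, N m; "width": opening from 0.0 (shut) to 1.0 (fully open).
Only numpy, scipy, OpenCV 4.12 (cv2) and the standard library are available. Lean on these libraries where they do the work, as an engineer would, in place of code of your own. Each camera call takes 0.05 s, during which the arm holds its last target.

### The job

The chip case at the back of the reagent tray is needed on the reader pad, but the amber bottle, the small white bottle and the beaker stand in front of it. First stand all three upright on the black side board; then, while they wait there, lay the chip case flat and centred in the outline on the reader pad, its long side along the outline's long side; last, put the two bottles and the beaker back on the tray, each exactly where it stood at the start. Keep the three upright all the time, and leave the petri dish and the vial on the tray where they are.

Things in the scene. Friction and masses are not known exactly. Their poses are not given: they have to be found in the camera images.
- amber_bottle_mid (a point): Amber bottle with a black screw cap: round body 60 mm in diameter up to 100 mm, cap 37 mm in diameter, 118 mm tall in all, 0.19 kg. The point is on its axis, half-way up (59 mm above its underside); z is up its axis. Starts on any one of the three rings of the tray's front row.
- small_bottle_mid (a point): Small white plastic bottle with a blue screw cap: round body 47 mm in diameter up to 84 mm (narrowing at the shoulder), cap 29 mm in diameter, 98 mm tall in all, 0.11 kg. The point is on its axis, half-way up (49 mm above its underside); z is up its axis. Starts on any one of the three rings of the tray's front row.
- beaker_mid (a point): Empty clear beaker, 46 mm in diameter, 60 mm tall, 0.03 kg. The point is on its axis, half-way up (30 mm above its underside); z is up its axis. Starts on any one of the three rings of the tray's front row.
- chip_case_mid (a point): Flat dark rectangular chip case with a white label, 44 mm along its x, 62 mm along its y, 14 mm thick along z (up). The point is its centre (7 mm above its underside). It lies at the left or the right of the tray's back row, its long side nearly along the row; there the petri dish has the other end.
- petri_dish_mid (a point): Round flat petri dish, 61 mm in diameter, 16 mm thick, at the other end of the tray's back row. Stays where it is. The point is its centre (8 mm above its underside).
- vial_mid (a point): Small upright vial, 16 mm in diameter, 42 mm tall, in the middle of the tray's back row, between case and dish. Stays where it is. The point is its centre (21 mm above its underside).
- tray: Fixed grey tray, 155 (x, to the back) x 240 mm (y). Origin at its underside, on the bench; flat floor 18 mm above. Front row: three printed white rings, 69 mm in diameter, at x -45, y -80, 0, 80 mm; one of the three things on each. Back row: case and dish near x 17, y -65 and 65, vial near x 22, y 0. Lips 30 mm above the bench: back, inner face x 67; sides (x from -27 back), inner faces y -114, 114.
- side_board: Fixed low black board (plinth), 85 mm (its x) by 210 mm (its y), top flat and 18 mm above the bench, with a thin grey border line: the side area, long enough for the three things in a row along y. Origin at the centre of its underside, on the bench. It lies between the tray and the robot, to the left or to the right of the reader pad.
- reader_pad: Fixed white square flat plinth, 100 x 100 mm, its top 18 mm above the bench, with a dark rectangular outline in the middle, 56 mm along its x and 74 mm along its y (printed, no step). Origin at the centre of its underside, on the bench. It lies between the tray and the robot, beside the side board.
Not all that is in view belongs to the job. Leave any pink, purple or yellow look-alike of the part that bears small_bottle_mid alone.

How it is judged:
By the outcome, as a careful person would: the job done as asked, in the order asked, and still so for the second after the job is handed in, with the robot touching nothing.
It also fails if it takes over 115 s, if anything falls off the work surface, if the arm or the gripper's body presses on something with over 40 N, if the wrist force passes 120 N, or if a joint passes its speed limit or range.

## Working session

There is one attempt and no reset: what is moved stays moved. The work goes in short steps, Python scripts to look and compute and a shell command to move; the robot and the scene stay as the last step left them, time stands still between calls to the robot, and variables do not carry over. Pictures are saved under pics/ and viewed, and the job is handed in when it is done.

```bash
ls; mkdir -p pics
python3 - <<'E'
from cell import arm
import cv2
s=arm.observe(); print({k:s[k] for k in s})
for n in ("scene","top","wrist"):
    im,d=arm.get_image(n); cv2.imwrite(f"pics/{n}0.png",im[:,:,::-1]); print(n,arm.camera_params(n))
print(arm.hold_point_z)
E
```

```text
pics
{'clock': 0.0, 'joints': array([-1.23058088,  0.43519481,  0.0249779 ,  1.5741071 , -0.01163187,
        1.13400457, -0.07506855]), 'dq': array([-0.00033697, -0.00108621,  0.00039901,  0.00030605,  0.00021093,
        0.00172431, -0.00102181]), 'joint_efforts': array([-3.73421528e-06, -6.67860532e+01,  9.85428281e-01, -3.14449847e+01,
       -6.04073494e-02,  4.30271379e-02,  1.64931871e-04]), 'position': array([0.2676257 , 0.56422656, 0.22595866]), 'ee_rot': array([-6.89939272e-01, -3.06465805e+00,  2.43680838e-03]), 'force': array([0.81310466, 0.58369831, 0.01353762]), 'ft_torque': array([-0.01251314, -0.0020813 , -0.00768465]), 'width': 1.0015071037051695}
scene {'fovy': 49.298868110956306, 'cx': 316.93730291898555, 'cy': 193.9785755377245, 'rvec': array([ 2.25361381, -0.66821974,  0.26251978]), 'tvec': array([-0.27882727,  0.41779675,  0.60662149])}
top {'fovy': 57.345114971305776, 'cx': 320.2472772350661, 'cy': 197.67608880527789, 'rvec': array([ 2.12736292, -2.06006332,  0.26036992]), 'tvec': array([0.24657137, 0.54263066, 0.81445353])}
wrist {'fovy': 65.70646984690485, 'cx': 319.00738391378223, 'cy': 198.7121505175065, 'mount': array([[ 2.07089238e-04, -9.63191845e-01, -2.68814858e-01,
         7.36484066e-02],
       [ 9.99999874e-01,  3.22313958e-04, -3.84506141e-04,
         3.19220586e-04],
       [ 4.56995961e-04, -2.68814744e-01,  9.63191790e-01,
        -1.57504835e-01],
       [ 0.00000000e+00,  0.00000000e+00,  0.00000000e+00,
         1.00000000e+00]])}
0.0188
```

View pics/scene0.png

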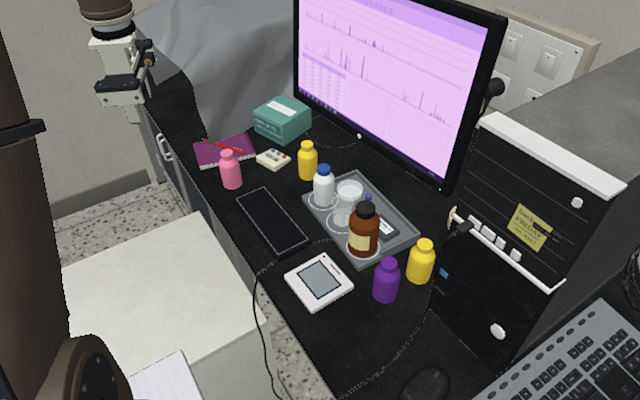

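View pics/top0.png

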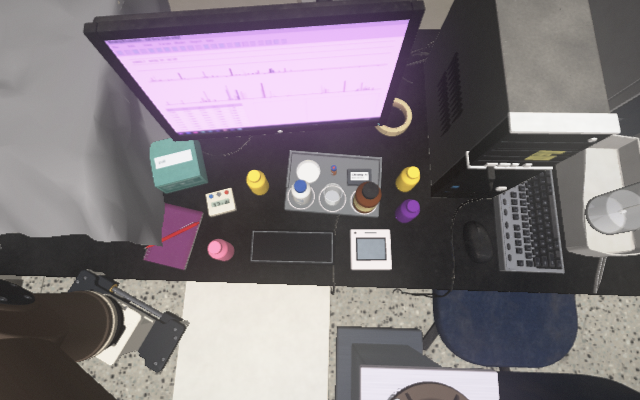

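View pics/wrist0.png

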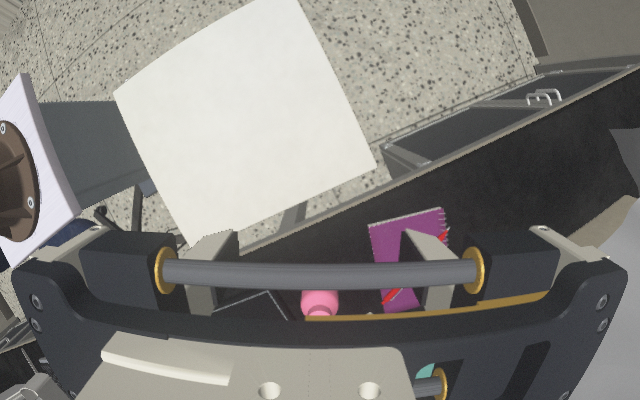

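The top view shows the white bottle at (301,193), the beaker at (332,198) and the amber bottle at (367,197) on the rings. The dish is at (308,171), the vial at (334,169) and the case at (359,176). The board is at (292,247) and the pad at (371,249). There are look-alikes on both sides of the tray. Next I measure.

```bash
cat > h.py <<'E'
import numpy as np, cv2
from cell import arm
from scipy.spatial.transform import Rotation as R
def cam(n):
    p=arm.camera_params(n); f=200/np.tan(np.radians(p['fovy'])/2)
    return p,f
def w2c(n):
    p,f=cam(n)
    if n=='wrist':
        s=arm.observe(); T=np.eye(4); T[:3,:3]=R.from_rotvec(s['ee_rot']).as_matrix(); T[:3,3]=s['position']
        M=np.linalg.inv(T@p['mount']); return M[:3,:3],M[:3,3]
    return R.from_rotvec(p['rvec']).as_matrix(),np.array(p['tvec'])
def cloud(n,d):
    p,f=cam(n); v,u=np.mgrid[:400,:640]; x=(u-p['cx'])/f; y=(v-p['cy'])/f
    if n=='wrist':
        th=np.hypot(x,y); k=np.where(th>1e-9,np.tan(th)/np.maximum(th,1e-9),1); x=x*k;y=y*k
    A,t=w2c(n); P=np.stack([x*d,y*d,d],-1); return (P-t)@A   # world
def ray(n,uv,z):
    p,f=cam(n); A,t=w2c(n); x=(uv[0]-p['cx'])/f;y=(uv[1]-p['cy'])/f
    if n=='wrist':
        th=np.hypot(x,y);k=np.tan(th)/th if th>1e-9 else 1;x*=k;y*=k
    C=-A.T@t; r=A.T@np.array([x,y,1]); return C+r*(z-C[2])/r[2]
def proj(n,P):
    p,f=cam(n); A,t=w2c(n); q=A@np.array(P)+t
    x,y=q[0]/q[2],q[1]/q[2]
    if n=='wrist':
        r=np.hypot(x,y);k=np.arctan(r)/r if r>1e-9 else 1;x*=k;y*=k
    return np.array([p['cx']+f*x,p['cy']+f*y])
E
python3 - <<'E'
from h import *
np.set_printoptions(precision=4,suppress=True)
for n in ("top","scene"):
    im,d=arm.get_image(n); np.savez(f'{n}.npz',im=im,d=d); P=cloud(n,d)
    for l in ["amber_bottle_mid","small_bottle_mid","beaker_mid","chip_case_mid","petri_dish_mid","vial_mid","tray","side_board","reader_pad"]:
        for r in arm.masks_of(n,l)[:4]:
            m=r['pixels']; q=P[m&(d>0)]
            if len(q)==0: print(n,l,r['conf'],r['rect'],'nodepth');continue
            z=q[:,2]; top=q[z>np.percentile(z,95)-.006]
            print(n,l,round(r['conf'],2),np.round(r['rect']),len(q),'ztop',np.percentile(z,[5,50,95]),'top mid',(top.min(0)+top.max(0))[:2]/2,'med',np.median(q,0)[:2])
E
```

```text
top amber_bottle_mid 0.88 [369. 200.  26.  29.] 727 ztop [0.0205 0.1086 0.1377] top mid [0.539 0.153] med [0.5281 0.1585]
top small_bottle_mid 0.98 [300. 193.  25.  24.] 391 ztop [0.0371 0.0939 0.1174] top mid [0.549 0.311] med [0.5388 0.3091]
top small_bottle_mid 0.84 [256. 183.  19.  22.] 435 ztop [0.0089 0.0748 0.0995] top mid [0.5754 0.4212] med [0.5663 0.4156]
top small_bottle_mid 0.84 [410. 210.  28.  24.] 469 ztop [0.003  0.0745 0.0997] top mid [0.5152 0.0496] med [0.5081 0.0579]
top small_bottle_mid 0.77 [407. 179.  22.  24.] 466 ztop [0.0075 0.0734 0.0997] top mid [0.5968 0.0466] med [0.5874 0.0538]
top beaker_mid 0.88 [335. 195.  17.  18.] 324 ztop [0.0199 0.0425 0.0785] top mid [0.5472 0.2341] med [0.5547 0.2344]
top beaker_mid 0.33 [359. 177.  28.  18.] 314 ztop [0.0294 0.0322 0.0344] top mid [0.6027 0.1674] med [0.6041 0.1701]
top beaker_mid 0.15 [334. 185.  98.  67.] 3282 ztop [0.0153 0.0188 0.0302] top mid [0.5922 0.231 ] med [0.5974 0.2391]
top chip_case_mid 0.75 [360. 176.  26.  18.] 353 ztop [0.0256 0.032  0.0344] top mid [0.602 0.166] med [0.6026 0.1702]
top petri_
[... 1470 characters left out ...]
 vial_mid 0.39 [368. 196.   8.   6.] 39 ztop [0.0521 0.0599 0.0694] top mid [0.5531 0.1654] med [0.612  0.2329]
scene vial_mid 0.32 [346. 210.  19.  35.] 561 ztop [0.0292 0.0591 0.078 ] top mid [0.5459 0.2384] med [0.5421 0.2355]
scene tray 0.9 [361. 223. 121. 104.] 3167 ztop [0.008  0.0193 0.031 ] top mid [0.5973 0.2064] med [0.6006 0.203 ]
scene tray 0.58 [271. 226.  80.  78.] 2915 ztop [0.0121 0.0186 0.0208] top mid [0.4198 0.3314] med [0.4171 0.3152]
scene side_board 0.59 [272. 226.  78.  76.] 2903 ztop [0.0123 0.0186 0.0208] top mid [0.4198 0.3314] med [0.4171 0.3152]
scene reader_pad 0.56 [320. 283.  66.  61.] 2379 ztop [0.0128 0.0187 0.021 ] top mid [0.4215 0.1377] med [0.418  0.1317]
```

Run:
```python
from h import *
np.set_printoptions(precision=4,suppress=True)
from scipy.optimize import least_squares
for n in ("top","scene"):
    D=np.load(f'{n}.npz'); d=D['d']; P=cloud(n,d); ok=d>0
    Q=P[ok]
    def box(x0,x1,y0,y1,z0,z1): 
        m=(Q[:,0]>x0)&(Q[:,0]<x1)&(Q[:,1]>y0)&(Q[:,1]<y1)&(Q[:,2]>z0)&(Q[:,2]<z1); return Q[m]
    def rect(q):
        r=cv2.minAreaRect((q[:,:2]*1000).astype(np.float32)); return r
    print(n,'board',rect(box(.36,.48,.2,.45,.012,.03)))
    print(n,'pad',rect(box(.35,.48,.05,.2,.012,.03)))
    print(n,'case',rect(box(.57,.64,.115,.215,.027,.04)))
    print(n,'tray',rect(box(.49,.70,.08,.38,.012,.036)))
    # caps
    for nm,c,zr,rad in (('amber',(.539,.155),(.132,.145),.0185),('small',(.549,.311),(.112,.125),.0145),('beaker',(.547,.236),(.072,.085),.023),('dish',(.611,.298),(.031,.04),.0305),('vial',(.613,.234),(.055,.066),.008)):
        q=box(c[0]-.035,c[0]+.035,c[1]-.035,c[1]+.035,*zr)
        if len(q)<3: print(nm,len(q));continue
        (cx,cy),r=cv2.minEnclosingCircle((q[:,:2]*1000).astype(np.float32))
        print(n,nm,len(q),'mec',round(cx,1),round(cy,1),round(r,1),'mean',q[:,:2].mean(0)*1000,'bb',(q.min(0)+q.max(0))[:2]*500, 'z',np.median(q[:,2]))
    # body sides for cylinders
    for nm,c,zr,rad in (('amber',(.536,.155),(.035,.11),.030),('small',(.547,.311),(.03,.09),.0235),('beaker',(.547,.236),(.03,.07),.023)):
        q=box(c[0]-.04,c[0]+.04,c[1]-.037,c[1]+.037,*zr)
        f=lambda p:np.hypot(q[:,0]-p[0],q[:,1]-p[1])-rad
        s=least_squares(f,c,loss='soft_l1',f_scale=.001); print(n,nm,'body',len(q),s.x*1000,np.sqrt(np.median(s.fun**2))*1000)
    # monitor
    q=box(.62,.95,.0,.5,.06,.25); print(n,'obst min x', np.percentile(q[:,0],[0,1,5]) if len(q) else 0)
    for z in (.04,.08,.12,.16,.2,.25,.3):
        q=box(.66,.95,.0,.4,z,z+.04); print(z,len(q),q[:,0].min() if len(q) else None)
```

```text
top board ((420.5823059082031, 328.89410400390625), (211.95782470703125, 95.99043273925781), 86.99089050292969)
top pad ((421.4484558105469, 135.73544311523438), (98.54090118408203, 100.00989532470703), 1.9281082153320312)
top case ((608.3833618164062, 156.64883422851562), (81.69660949707031, 59.19615936279297), 89.67491912841797)
top tray ((585.9593505859375, 231.46168518066406), (240.2554168701172, 156.20838928222656), 87.0665512084961)
top amber 211 mec 539.5 153.1 18.6 mean [539.0588 153.0998] bb [539.2705 152.9904] z 0.1364852367563509
top small 126 mec 549.4 311.1 14.6 mean [549.0584 310.7929] bb [548.985 311.016] z 0.11609979060261319
top beaker 75 mec 547.2 234.8 22.7 mean [551.0764 233.3273] bb [547.4437 234.1254] z 0.07713431374111406
top dish 400 mec 612.3 296.5 30.8 mean [611.9587 297.2733] bb [611.4369 297.2018] z 0.03391780064007737
top vial 27 mec 614.5 232.9 7.0 mean [613.9974 232.6449] bb [614.2905 233.422 ] z 0.05938209658315008
top amber body 328 [539.8864 152.5303] 0.8030360185481226
top small body 146 [550.2184 310.7089] 0.4552394798424253
top beaker body 132 [54
[... 935 characters left out ...]
ec 547.5 238.3 24.1 mean [548.1723 239.966 ] bb [546.479  238.4264] z 0.07678654545446521
scene dish 372 mec 610.3 300.9 32.1 mean [612.3613 300.2318] bb [611.6857 300.192 ] z 0.03449341625955542
scene vial 35 mec 613.7 236.2 7.4 mean [613.1582 234.9677] bb [613.7229 236.5828] z 0.06008176819576317
scene amber body 887 [539.6122 156.1275] 0.6650628978336348
scene small body 433 [549.7649 314.3505] 0.698741297700603
scene beaker body 390 [548.4846 236.9161] 2.3008996524318563
scene obst min x [0.6204 0.6729 0.6789]
0.04 0 None
0.08 887 0.6784954343347647
0.12 1931 0.681123982954314
0.16 1951 0.6856269910505718
0.2 2149 0.687289601380435
0.25 2397 0.6925231929351865
0.3 2723 0.6966941783149949
```

Run:
```python
import cv2
a=cv2.imread('pics/top0.png')[140:280,230:430]; cv2.imwrite('pics/topcrop.png',cv2.resize(a,None,fx=4,fy=4,interpolation=cv2.INTER_CUBIC))
```

```text
(no output)
```

View pics/topcrop.png

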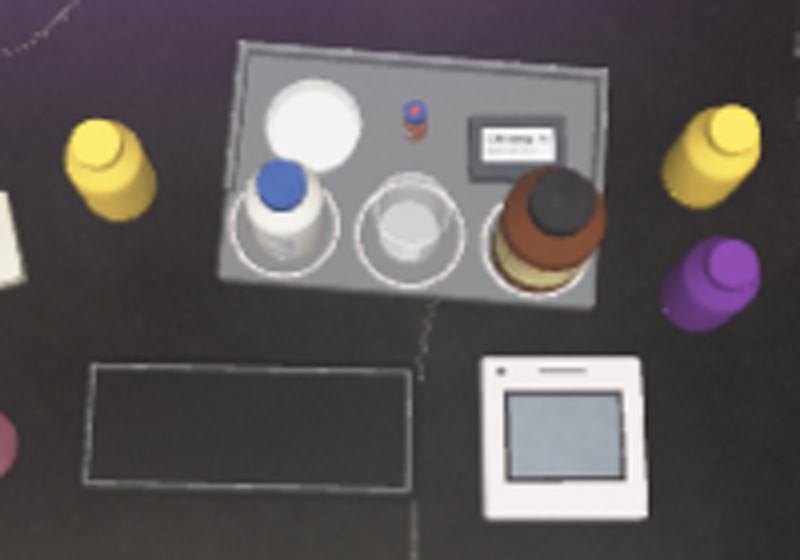

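The crop shows the tray turned about -3°, the case in front of the monitor, and no overlaps apart from the bottles. With jaws along x, the gripper body would come close to the monitor at the case, so I check the monitor's geometry there.

Run:
```python
from h import *
np.set_printoptions(precision=4,suppress=True)
for n in ("top","scene"):
    D=np.load(f'{n}.npz'); d=D['d']; P=cloud(n,d); Q=P[d>0]
    for y0 in np.arange(.0,.4,.05):
        out=[]
        for z in (.05,.07,.09,.12,.16,.2,.25):
            m=(Q[:,0]>.63)&(Q[:,0]<.95)&(Q[:,1]>y0)&(Q[:,1]<y0+.05)&(Q[:,2]>z)&(Q[:,2]<z+.02)
            out.append(round(np.percentile(Q[m,0],2),3) if m.sum()>3 else None)
        print(n,round(y0,2),out)
    # case fit
    m=(abs(Q[:,0]-.603)<.045)&(abs(Q[:,1]-.166)<.05)&(Q[:,2]>.0285)&(Q[:,2]<.0375); q=Q[m]
    # within mask only
    im=D['im']
D=np.load('top.npz');P=cloud('top',D['d'])
im=D['im'];
for n in('top','scene'):
    D=np.load(n+'.npz');P=cloud(n,D['d']);arm.get_image(n)
    r=arm.masks_of(n,'chip_case_mid')[0]; m=r['pixels']&(D['d']>0)&(P[...,2]>.027); q=P[m]
    c=cv2.minAreaRect((q[:,:2]*1000).astype(np.float32)); print(n,c)
    for l in('reader_pad','side_board'):
        r=arm.masks_of(n,l)[0]; m=r['pixels']; mm=m&(D['d']>0)&(abs(P[...,2]-.018)<.005)
        print(l,cv2.minAreaRect((P[mm][:,:2]*1000).astype(np.float32)))
```

```text
top 0.0 [None, None, None, None, None, None, None]
top 0.05 [None, None, None, None, None, None, None]
top 0.1 [None, None, np.float64(0.709), np.float64(0.711), np.float64(0.716), np.float64(0.719), np.float64(0.723)]
top 0.15 [None, None, np.float64(0.704), np.float64(0.706), np.float64(0.712), np.float64(0.714), np.float64(0.718)]
top 0.2 [None, None, np.float64(0.698), np.float64(0.699), np.float64(0.706), np.float64(0.708), np.float64(0.712)]
top 0.25 [None, None, np.float64(0.692), np.float64(0.695), np.float64(0.7), np.float64(0.702), np.float64(0.706)]
top 0.3 [None, None, np.float64(0.686), np.float64(0.688), np.float64(0.694), np.float64(0.697), np.float64(0.7)]
top 0.35 [None, None, np.float64(0.679), np.float64(0.683), np.float64(0.688), np.float64(0.691), np.float64(0.693)]
scene 0.0 [None, None, None, None, None, None, None]
scene 0.05 [None, None, None, None, None, None, None]
scene 0.1 [None, None, np.float64(0.71), np.float64(0.712), np.float64(0.716), np.float64(0.719), np.float64(0.722)]
scene 0.15 [None, None, np.float64(0.704), np.float64(0.706), np.float64(0.711
[... 473 characters left out ...]
np.float64(0.69), np.float64(0.694)]
top ((602.59521484375, 166.994384765625), (38.401493072509766, 60.86507034301758), 0.8022483587265015)
reader_pad ((421.4484558105469, 135.73544311523438), (98.54090118408203, 100.00989532470703), 1.9281082153320312)
side_board ((420.8037109375, 329.92962646484375), (208.58639526367188, 84.36663818359375), 89.92889404296875)
scene ((603.4928588867188, 153.10330200195312), (89.10343933105469, 44.91991424560547), 47.208717346191406)
reader_pad ((421.11163330078125, 137.4863739013672), (100.54303741455078, 101.06861877441406), 0.6825679540634155)
side_board ((419.89117431640625, 331.3736572265625), (86.02416229248047, 212.74046325683594), 0.0710555836558342)
```

Monitor is at x≈0.70 near the case. The case grasp is possible with a small tilt. First I turn the jaws along world x.

```bash
python3 -m pendant '[[[0,0,0],[0,0,9.2],0.0918],[[0,0,0],[0,0,9.2],0.0918],[[0,0,0],[0,0,9.2],0.0918],[[0,0,0],[0,0,9.2],0.0918],[[0,0,0],[0,0,9.2],0.0918],[[0,0,0],[0,0,9.2],0.0918],[[0,0,0],[0,0,9.4],0.0918]]' 15
cat > st.py <<'E'
from h import *
def st():
    s=arm.observe(); M=R.from_rotvec(s['ee_rot']).as_matrix()
    print('t %.2f pos %s w %.4f F %s'%(s['clock'],np.round(s['position'],4),s['width']*.0918,np.round(s['force'],1)))
    print('yaw of y %.2f  tool z %s  q %s'%(np.degrees(np.arctan2(M[1,1],M[0,1])),np.round(M[:,2],4),np.round(s['joints'],2)))
    return s,M
def go(p,yaw=0):
    s,M=st(); d=np.array(p)-s['position']; print('tool shift',np.round(M.T@d,4))
E
python3 -c "
from st import *
go([.547,.2365,.20])"
```

```text
clock: 2.42
position: [0.2678, 0.5647, 0.2267]
ee_rot: [-2.227, -2.216, -0.0]
force: [0.5, -0.3, -0.1]
width: 0.999
t 2.42 pos [0.2678 0.5647 0.2267] w 0.0917 F [ 0.5 -0.3 -0.1]
yaw of y -0.28  tool z [-0.e+00  1.e-04 -1.e+00]  q [-1.41  0.44  0.28  1.59 -0.13  1.13 -1.1 ]
tool shift [-0.3269  0.2808  0.0267]
```

```bash
python3 -m pendant '[[[-0.041,0.035,0.003],[0,0,0],0.075],[[-0.041,0.035,0.003],[0,0,0],0.075],[[-0.041,0.035,0.003],[0,0,0],0.075],[[-0.041,0.035,0.003],[0,0,0],0.075],[[-0.041,0.035,0.003],[0,0,0],0.075],[[-0.041,0.035,0.003],[0,0,0],0.075],[[-0.041,0.035,0.003],[0,0,0],0.075],[[-0.04,0.036,0.005],[0,0,0],0.075],[[0,0,0],[0,0,0],0.075],[[0,0,0],[0,0,0],0.075]]' 15
python3 -c "
from st import *
im,d=arm.get_image('wrist');cv2.imwrite('pics/w1.png',im[:,:,::-1])
np.savez('w1.npz',im=im,d=d)
go([.547,.2365,.063])
for n,p in (('beaker',(.547,.2365,.078)),('amber',(.5393,.1542,.136)),('small',(.5495,.3122,.116))): print(n,proj('wrist',p))
"
```

```text
clock: 3.68
position: [0.5486, 0.2383, 0.2006]
ee_rot: [-2.221, -2.221, 0.0]
force: [-0.2, -0.2, 0.3]
width: 0.816
t 3.73 pos [0.5482 0.2391 0.2006] w 0.0750 F [-1.2  0.2  0.3]
yaw of y 0.11  tool z [-6.e-04  7.e-04 -1.e+00]  q [-0.77  0.42  0.38  1.7  -0.18  1.05 -0.33]
tool shift [-0.0027 -0.0011  0.1376]
beaker [318.95432058 196.22709243]
amber [309.8137088  305.90717734]
small [322.37109138 114.48661843]
```

View pics/w1.png

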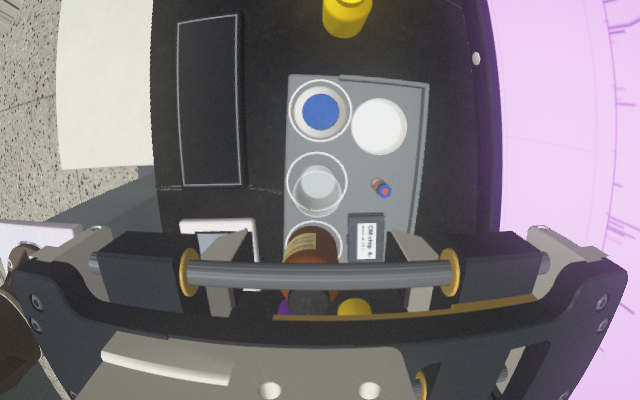

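The wrist view shows the small bottle's cap at (321,112), the beaker at about (318,186), the case label at (368,239) and the tray edges. I refine positions from this frame.

Run:
```python
from st import *
np.set_printoptions(precision=4,suppress=True)
D=np.load('w1.npz');im=D['im'];d=D['d'];P=cloud('wrist',d)
ok=d>0
def sel(c,r,z0,z1): return ok&(np.hypot(P[...,0]-c[0],P[...,1]-c[1])<r)&(P[...,2]>z0)&(P[...,2]<z1)
for nm,c,r,z in (('cap',(.549,.311),.03,(.11,.125)),('beakrim',(.547,.236),.035,(.07,.085)),('dish',(.611,.298),.045,(.03,.042)),('vial',(.613,.234),.015,(.05,.07))):
    q=P[sel(c,r,*z)]; 
    if len(q)<5: print(nm,len(q));continue
    cc,rr=cv2.minEnclosingCircle((q[:,:2]*1000).astype(np.float32)); print(nm,len(q),cc,rr,'mean',q.mean(0),'bb',(q.min(0)+q.max(0))/2)
# blue cap
b=im.astype(int); m=(b[...,2]>b[...,0]+60)&(b[...,2]>b[...,1]+30); m[:80]=0;m[140:]=0;m[:,:290]=0;m[:,350:]=0
v,u=np.nonzero(m); print('blue',u.mean(),v.mean(),len(u),ray('wrist',(u.mean(),v.mean()),.116))
# tray edges
q=P[ok&(P[...,2]>.026)&(P[...,2]<.034)&(P[...,0]>.49)&(P[...,0]<.7)&(P[...,1]>.1)&(P[...,1]<.38)]
m=ok&(P[...,2]>.012)&(P[...,2]<.036)&(P[...,0]>.48)&(P[...,0]<.69)&(P[...,1]>.17)&(P[...,1]<.38)
print('left edge y',np.percentile(P[m][:,1],99.5),'front x',np.percentile(P[m][:,0],.5),'back',np.percentile(P[m][:,0],99.5))
c=im[60:280,260:460]; cv2.imwrite('pics/w1c.png',cv2.resize(c[:,:,::-1],None,fx=3.6,fy=2.7*1,interpolation=cv2.INTER_CUBIC))
```

```text
cap 1062 (547.87646484375, 314.3816833496094) 14.670848846435547 mean [0.5478 0.3146 0.1156] bb [0.5481 0.3142 0.116 ]
beakrim 556 (544.9844360351562, 238.49427795410156) 23.270383834838867 mean [0.5445 0.2352 0.0758] bb [0.5447 0.2389 0.0748]
dish 2486 (609.965087890625, 301.292236328125) 30.72078514099121 mean [0.6097 0.3011 0.0331] bb [0.6097 0.3011 0.0328]
vial 170 (612.531005859375, 237.17420959472656) 7.248732566833496 mean [0.612  0.2376 0.0584] bb [0.6123 0.2371 0.0558]
blue 320.0623781676413 111.51267056530214 1026 [0.5477 0.3145 0.116 ]
left edge y 0.3550153274784084 front x 0.5072648884212672 back 0.6635010401099543
```

View pics/w1c.png

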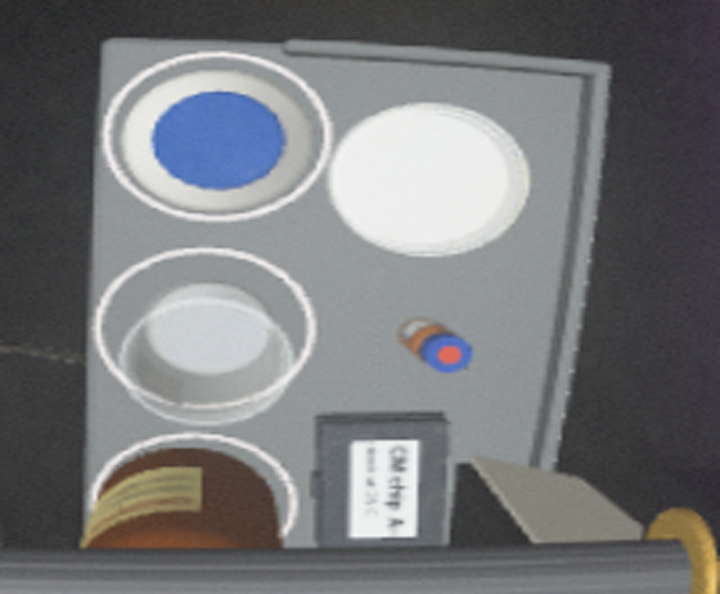

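```bash
python3 -m pendant '[[[-0.001,-0.002,0.02],[0,0,0],0.058],[[0,0,0.035],[0,0,0],0.058],[[0,0,0.04],[0,0,0],0.058],[[0,0,0.035],[0,0,0],0.058],[[0,0,0.023],[0,0,0],0.058],[[0,0,0],[0,0,0],0.058],[[0,0,0],[0,0,0],0.03],[[0,0,0],[0,0,0],0.03],[[0,0,0],[0,0,0],0.03],[[0,0,0],[0,0,0],0.03]]' 10
python3 -c "
from st import *
st()"
```

```text
clock: 4.97
position: [0.5475, 0.2376, 0.0489]
ee_rot: [-2.221, -2.222, -0.003]
force: [-2.0, 0.4, 6.8]
width: 0.48
t 4.97 pos [0.5475 0.2376 0.0489] w 0.0441 F [-2.   0.4  6.8]
yaw of y 0.04  tool z [ 0.0015  0.0015 -1.    ]  q [-0.71  0.6   0.31  1.84 -0.26  0.74 -0.26]
```

```bash
python3 -m pendant '[[[0,0,-0.02],[0,0,0],0.03],[[0,0,-0.03],[0,0,0],0.03],[[0.016,-0.022,0],[0,0,0],0.03],[[0.024,-0.032,0],[0,0,0],0.03],[[0.024,-0.032,0],[0,0,0],0.03],[[0.024,-0.032,0],[0,0,0],0.03],[[0.007,-0.009,0],[0,0,0],0.03],[[0,0,0],[0,0,0],0.03],[[0,0,0],[0,0,0],0.03]]' 10
python3 -c "
from st import *
im,d=arm.get_image('wrist');cv2.imwrite('pics/w2.png',im[:,:,::-1])
im,d=arm.get_image('top');cv2.imwrite('pics/t2.png',im[100:300,200:460,::-1].repeat(2,0).repeat(2,1))
go([.4205,.333,.0475])"
```

```text
clock: 6.1
position: [0.4213, 0.3308, 0.098]
ee_rot: [2.222, 2.219, 0.001]
force: [0.0, -0.1, -0.6]
width: 0.48
t 6.20 pos [0.4212 0.3308 0.0978] w 0.0444 F [-1.2 -0.4 -0. ]
yaw of y -0.10  tool z [ 7.e-04 -2.e-04 -1.e+00]  q [-1.02  0.45  0.34  1.96 -0.21  0.77 -0.56]
tool shift [ 0.0022 -0.0007  0.0503]
```

View pics/w2.png

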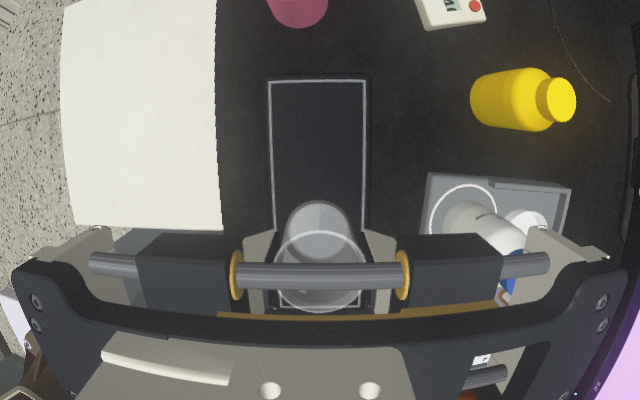

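View pics/t2.png

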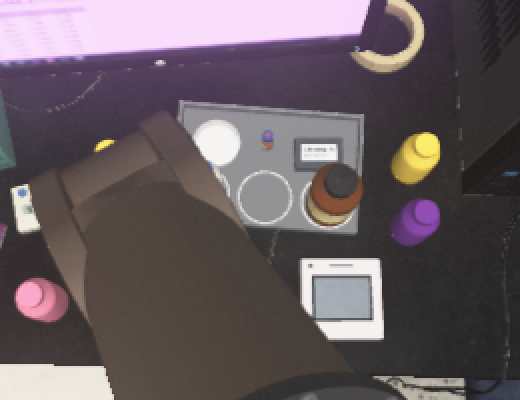

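The beaker is held over the board (border corners at (268,82) and (365,82)) and the tray is undisturbed.

```bash
python3 -m pendant '[[[0.002,-0.001,0.02],[0,0,0],0.03],[[0,0,0.02],[0,0,0],0.03],[[0,0,0.0095],[0,0,0],0.03],[[0,0,0],[0,0,0],0.03],[[0,0,0],[0,0,0],0.03],[[0,0,0],[0,0,0],0.058],[[0,0,0],[0,0,0],0.058],[[0,0,0],[0,0,0],0.058]]' 10
python3 -c "
from st import *
st()"
```

```text
clock: 7.2
position: [0.419, 0.3339, 0.0484]
ee_rot: [-2.221, -2.222, -0.001]
force: [-0.0, -1.0, 0.0]
width: 0.627
t 7.20 pos [0.419  0.3339 0.0484] w 0.0575 F [-0. -1.  0.]
yaw of y 0.03  tool z [ 3.e-04  3.e-04 -1.e+00]  q [-1.    0.52  0.31  2.   -0.25  0.66 -0.53]
```

```bash
python3 -m pendant '[[[0,0,-0.05],[0,0,0],0.065],[[0,0,-0.05],[0,0,0],0.065],[[-0.007,0.043,0],[0,0,0],0.065],[[-0.007,0.043,0],[0,0,0],0.065],[[-0.007,0.043,0],[0,0,0],0.065],[[0,0,0],[0,0,0],0.065],[[0,0,0],[0,0,0],0.065]]' 15
python3 -c "
from st import *
im,d=arm.get_image('wrist');cv2.imwrite('pics/w3.png',im[:,:,::-1])
go([.5485,.313,.061])"
```

```text
clock: 8.07
position: [0.5473, 0.3128, 0.1478]
ee_rot: [-2.221, -2.221, 0.001]
force: [-0.2, 0.5, -0.5]
width: 0.707
t 8.12 pos [0.5468 0.3133 0.148 ] w 0.0651 F [-0.2 -0.7 -0. ]
yaw of y 0.07  tool z [-1.2e-03  1.0e-04 -1.0e+00]  q [-0.86  0.53  0.38  1.68 -0.23  0.98 -0.4 ]
tool shift [-0.0003  0.0018  0.087 ]
```

View pics/w3.png

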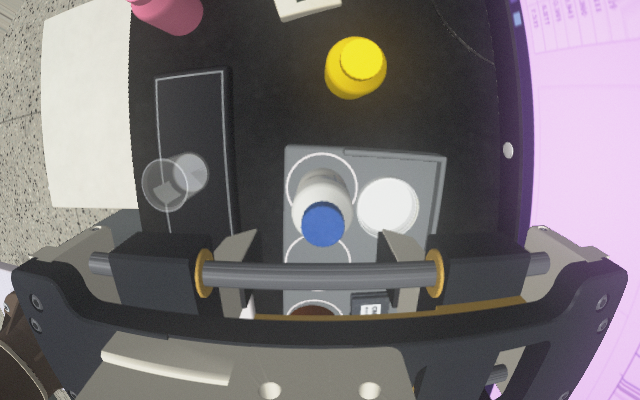

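The bottle cap is at (322,224), between the fingers (238 and 400), and the beaker stands upright on the board.

```bash
python3 -c "
from st import *
print(ray('wrist',(322.5,224),.116))"
python3 -m pendant '[[[0,0.0015,0.03],[0,0,0],0.065],[[0,0,0.035],[0,0,0],0.065],[[0,0,0.022],[0,0,0],0.065],[[0,0,0],[0,0,0],0.065],[[0,0,0],[0,0,0],0.03],[[0,0,0],[0,0,0],0.03],[[0,0,0],[0,0,0],0.03],[[0,0,0],[0,0,0],0.03],[[0,0,0],[0,0,0],0.03]]' 15
python3 -c "
from st import *
st()"
```

```text
[0.5479251  0.31637784 0.116     ]
clock: 9.25
position: [0.5499, 0.3134, 0.0624]
ee_rot: [-2.221, -2.222, -0.003]
force: [-0.8, -0.2, 7.2]
width: 0.499
t 9.25 pos [0.5499 0.3134 0.0624] w 0.0458 F [-0.8 -0.2  7.2]
yaw of y 0.03  tool z [ 0.0013  0.0014 -1.    ]  q [-0.83  0.63  0.34  1.74 -0.27  0.81 -0.36]
```

```bash
python3 -m pendant '[[[0,0,-0.02],[0,0,0],0.03],[[0,0,-0.04],[0,0,0],0.03],[[0.016,-0.022,0],[0,0,0],0.03],[[0.026,-0.032,0],[0,0,0],0.03],[[0.024,-0.032,0],[0,0,0],0.03],[[0.022,-0.032,0],[0,0,0],0.03],[[0.005,-0.01,0],[0,0,0],0.03],[[0,0,0],[0,0,0],0.03],[[0,0,0],[0,0,0],0.03]]' 15
python3 -c "
from st import *
go([.4205,.406,.0625])"
```

```text
clock: 10.38
position: [0.4229, 0.4047, 0.1215]
ee_rot: [2.223, 2.219, 0.001]
force: [-0.5, -0.6, -0.8]
width: 0.505
t 10.38 pos [0.4229 0.4047 0.1215] w 0.0464 F [-0.5 -0.6 -0.8]
yaw of y -0.09  tool z [ 1.1e-03 -3.0e-04 -1.0e+00]  q [-1.12  0.49  0.37  1.82 -0.22  0.87 -0.64]
tool shift [ 0.0013 -0.0025  0.0589]
```

```bash
python3 -m pendant '[[[0.001,-0.002,0.02],[0,0,0],0.03],[[0,0,0.025],[0,0,0],0.03],[[0,0,0.0145],[0,0,0],0.03],[[0,0,0],[0,0,0],0.03],[[0,0,0],[0,0,0],0.03],[[0,0,0],[0,0,0],0.065],[[0,0,0],[0,0,0],0.065],[[0,0,0],[0,0,0],0.065]]' 15
python3 -c "
from st import *
st()"
```

```text
clock: 11.38
position: [0.4195, 0.407, 0.062]
ee_rot: [-2.221, -2.222, -0.001]
force: [0.1, 0.1, 0.3]
width: 0.702
t 11.38 pos [0.4195 0.407  0.062 ] w 0.0644 F [0.1 0.1 0.3]
yaw of y 0.03  tool z [ 3.e-04  4.e-04 -1.e+00]  q [-1.1   0.57  0.33  1.87 -0.26  0.75 -0.62]
```

```bash
python3 -m pendant '[[[0,0,-0.055],[0,0,0],0.08],[[0,0,-0.06],[0,0,0],0.08],[[-0.03,0.014,0],[0,0,0],0.08],[[-0.05,0.024,0],[0,0,0],0.08],[[-0.05,0.024,0],[0,0,0],0.08],[[-0.05,0.024,0],[0,0,0],0.08],[[-0.05,0.024,0],[0,0,0],0.08],[[-0.022,0.01,0],[0,0,0],0.08],[[0,0,0],[0,0,0],0.08],[[0,0,0],[0,0,0],0.08]]' 20
python3 -c "
from st import *
im,d=arm.get_image('wrist');cv2.imwrite('pics/w4.png',im[:,:,::-1])
go([.5393,.1545,.079])"
```

```text
clock: 12.62
position: [0.539, 0.1561, 0.1767]
ee_rot: [-2.219, -2.223, -0.0]
force: [0.6, 0.2, 0.1]
width: 0.872
t 12.68 pos [0.5389 0.1565 0.1766] w 0.0800 F [0.7 1.3 0.3]
yaw of y 0.14  tool z [-5.e-04  7.e-04 -1.e+00]  q [-0.71  0.4   0.45  1.82 -0.21  0.97 -0.17]
tool shift [-0.002   0.0004  0.0976]
```

View pics/w4.png

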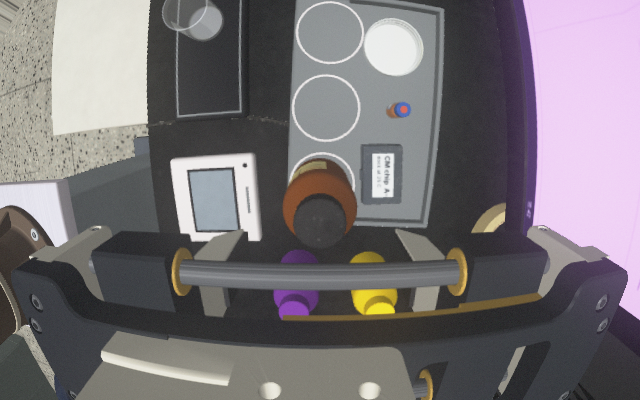

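The amber cap is at (321,221), centred between the fingers. The pad, the case and all rings are in view.

```bash
python3 -c "
from st import *
print(ray('wrist',(320.5,220.5),.136))"
python3 -m pendant '[[[-0.001,0,0.03],[0,0,0],0.08],[[0,0,0.04],[0,0,0],0.08],[[0,0,0.028],[0,0,0],0.08],[[0,0,0],[0,0,0],0.08],[[0,0,0],[0,0,0],0.05],[[0,0,0],[0,0,0],0.05],[[0,0,0],[0,0,0],0.05],[[0,0,0],[0,0,0],0.05],[[0,0,0],[0,0,0],0.05]]' 20
python3 -c "
from st import *
st()"
```

```text
[0.53876299 0.15893372 0.136     ]
clock: 13.8
position: [0.5401, 0.1543, 0.0799]
ee_rot: [2.221, 2.222, 0.003]
force: [-2.1, 0.2, 6.9]
width: 0.639
t 13.80 pos [0.5401 0.1543 0.0799] w 0.0587 F [-2.1  0.2  6.9]
yaw of y 0.03  tool z [ 0.0015  0.0013 -1.    ]  q [-0.66  0.52  0.4   1.92 -0.28  0.76 -0.1 ]
```

```bash
python3 -m pendant '[[[0,0,-0.02],[0,0,0],0.05],[[0,0,-0.04],[0,0,0],0.05],[[0.017,-0.02,0],[0,0,0],0.05],[[0.026,-0.03,0],[0,0,0],0.05],[[0.026,-0.03,0],[0,0,0],0.05],[[0.026,-0.03,0],[0,0,0],0.05],[[0.0075,-0.0095,0],[0,0,0],0.05],[[0,0,0],[0,0,0],0.05],[[0,0,0],[0,0,0],0.05]]' 20
python3 -c "
from st import *
go([.4205,.257,.0795])"
```

```text
clock: 14.92
position: [0.4211, 0.2554, 0.1389]
ee_rot: [2.222, 2.22, 0.001]
force: [0.0, -0.4, -2.7]
width: 0.638
t 14.93 pos [0.4211 0.2554 0.1389] w 0.0585 F [ 0.  -0.4 -2.7]
yaw of y -0.07  tool z [ 9.e-04 -2.e-04 -1.e+00]  q [-0.99  0.33  0.43  2.03 -0.19  0.82 -0.46]
tool shift [ 0.0017 -0.0006  0.0594]
```

```bash
python3 -m pendant '[[[0.001,0,0.02],[0,0,0],0.05],[[0,0,0.025],[0,0,0],0.05],[[0,0,0.0145],[0,0,0],0.05],[[0,0,0],[0,0,0],0.05],[[0,0,0],[0,0,0],0.05],[[0,0,0],[0,0,0],0.08],[[0,0,0],[0,0,0],0.08],[[0,0,0],[0,0,0],0.08]]' 20
python3 -c "
from st import *
st()"
```

```text
clock: 15.92
position: [0.4201, 0.2575, 0.0795]
ee_rot: [2.221, 2.222, 0.001]
force: [0.3, 0.1, -0.0]
width: 0.866
t 15.93 pos [0.4201 0.2575 0.0795] w 0.0795 F [ 0.3  0.1 -0. ]
yaw of y 0.03  tool z [ 5.e-04  5.e-04 -1.e+00]  q [-0.95  0.43  0.38  2.08 -0.25  0.68 -0.4 ]
```

```bash
python3 -m pendant '[[[0,0,-0.06],[0,0,0],0.08],[[0,0,-0.06],[0,0,0],0.08],[[-0.037,0.02,0],[0,0,0],0.08],[[-0.045,0.03,0],[0,0,0],0.08],[[-0.045,0.03,0],[0,0,0],0.08],[[-0.04,0.02,0],[0,0,0],0.08],[[0,0,0],[0,0,0],0.08],[[0,0,0],[0,0,0],0.08],[[0,0,0],[0,0,0],0.08]]' 20
python3 -c "
from st import *
s,M=st()
im,d=arm.get_image('wrist');cv2.imwrite('pics/w5.png',im[:,:,::-1])
np.savez('w5.npz',im=im,d=d,pos=s['position'],rot=s['ee_rot'])
im,d=arm.get_image('scene');cv2.imwrite('pics/s5.png',im[:,:,::-1])
"
```

```text
clock: 17.05
position: [0.5195, 0.0918, 0.1991]
ee_rot: [-2.218, -2.224, -0.0]
force: [-0.3, -0.3, 0.1]
width: 0.87
t 17.05 pos [0.5195 0.0918 0.1991] w 0.0799 F [-0.3 -0.3  0.1]
yaw of y 0.15  tool z [-5.e-04  6.e-04 -1.e+00]  q [-0.69  0.32  0.54  1.88 -0.2   0.99 -0.06]
```

View pics/w5.png

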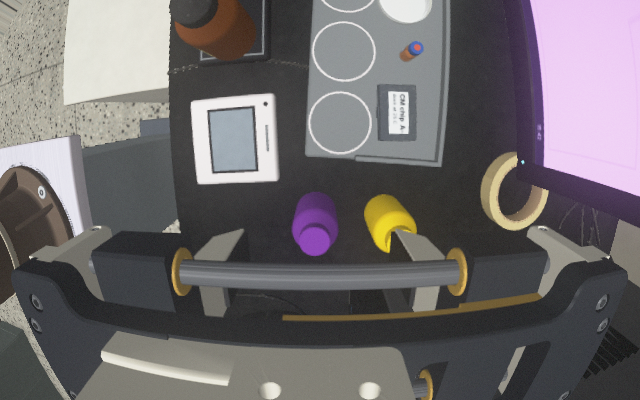

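View pics/s5.png

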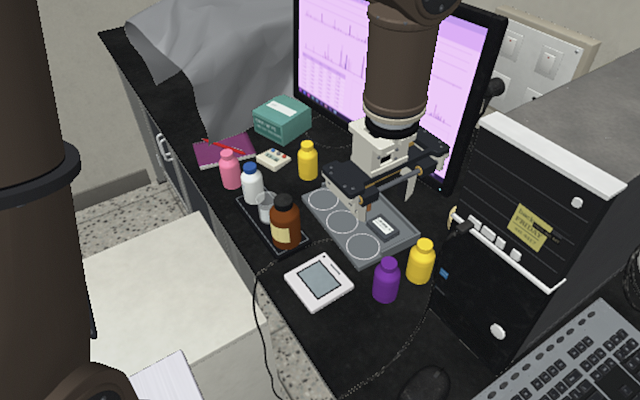

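All three stand upright on the board. The case is at (396,113) and the outline at (232,140). I rectify this view into plan view to measure the case, outline and rings.

```bash
cat > ortho.py <<'E'
from st import *
def ortho(f,z,x0,x1,y0,y1,s=.0005,cn='wrist'):
    D=np.load(f); im=D['im']
    xs=np.arange(x1,x0,-s); ys=np.arange(y1,y0,-s)
    X,Y=np.meshgrid(xs,ys,indexing='ij'); W=np.stack([X,Y,np.full_like(X,z)],-1)
    p,fo=cam(cn)
    if cn=='wrist':
        T=np.eye(4);T[:3,:3]=R.from_rotvec(D['rot']).as_matrix();T[:3,3]=D['pos'];Mi=np.linalg.inv(T@p['mount']);A,t=Mi[:3,:3],Mi[:3,3]
    else: A,t=w2c(cn)
    q=W@A.T+t; x=q[...,0]/q[...,2];y=q[...,1]/q[...,2]
    if cn=='wrist':
        r=np.hypot(x,y);k=np.arctan(r)/r;x=x*k;y=y*k
    return cv2.remap(im,(p['cx']+fo*x).astype(np.float32),(p['cy']+fo*y).astype(np.float32),cv2.INTER_CUBIC)
E
python3 - <<'E'
from ortho import *
a=ortho('w5.npz',.018,.36,.68,.08,.36); cv2.imwrite('pics/o18.png',a[:,:,::-1])
b=ortho('w5.npz',.032,.57,.64,.11,.22,.0002); cv2.imwrite('pics/o32.png',b[:,:,::-1])
c=ortho('w5.npz',.018,.36,.48,.075,.195,.0002); cv2.imwrite('pics/opad.png',c[:,:,::-1])
E
```

```text
(no output)
```

View pics/o18.png

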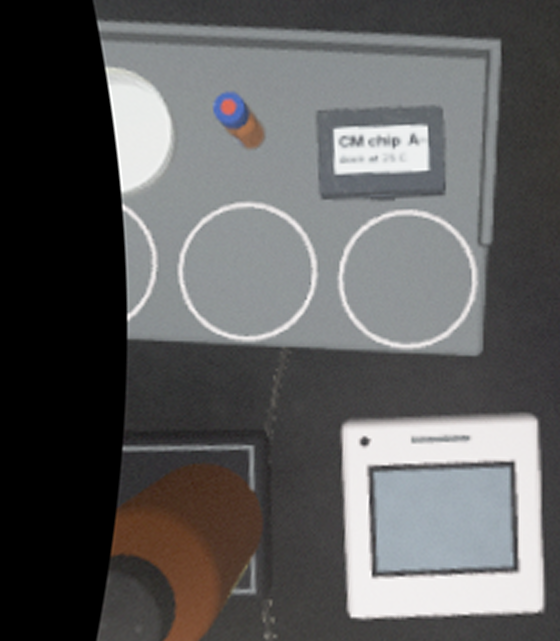

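View pics/o32.png

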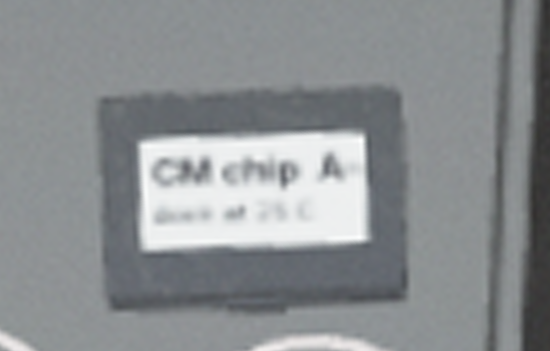

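View pics/opad.png

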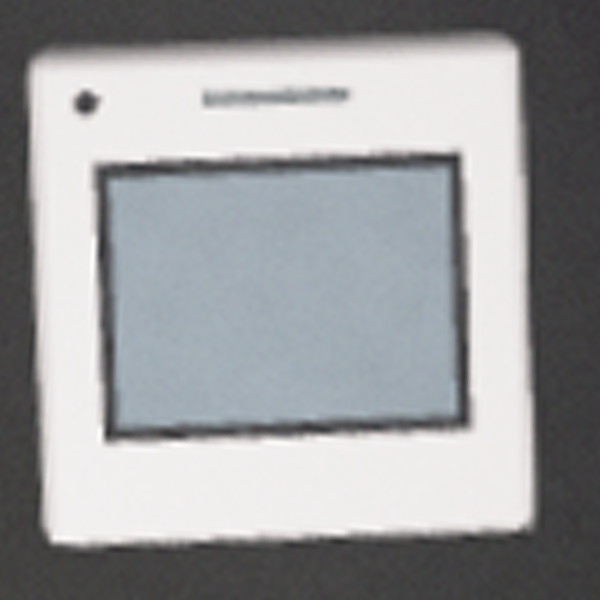

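Estimates: case centre (0.6010, 0.168), yaw ≈ +1.7°; outline centre (0.4210, 0.138), yaw ≈ +2.0°.

```bash
python3 -m pendant '[[[0.036,0.04,0.01],[0,0,-1.5],0.06],[[0.036,0.04,0.03],[0,0,0],0.052],[[0,0,0.04],[0,0,0],0.052],[[0,0,0.02],[0,0,0],0.052],[[0,0,0],[0,0,0],0.052],[[0,0,0],[0,0,0],0.052],[[0,0,0],[0,0,0],0.052]]' 20
python3 -c "
from st import *
s,M=st()
im,d=arm.get_image('wrist');cv2.imwrite('pics/w6.png',im[:,:,::-1])
np.savez('w6.npz',im=im,d=d,pos=s['position'],rot=s['ee_rot'])
go([.6015,.168,.022])"
```

```text
clock: 18.02
position: [0.5997, 0.1637, 0.1006]
ee_rot: [2.191, 2.25, 0.003]
force: [-0.6, 0.1, -0.8]
width: 0.566
t 18.02 pos [0.5997 0.1637 0.1006] w 0.0519 F [-0.6  0.1 -0.8]
yaw of y 1.54  tool z [ 2.e-03  9.e-04 -1.e+00]  q [-0.66  0.58  0.46  1.75 -0.32  0.88 -0.03]
t 18.07 pos [0.5997 0.1637 0.1005] w 0.0522 F [0.  0.3 0.4]
yaw of y 1.53  tool z [ 1.9e-03  9.0e-04 -1.0e+00]  q [-0.66  0.58  0.46  1.75 -0.32  0.88 -0.03]
tool shift [0.0042 0.0018 0.0785]
```

View pics/w6.png

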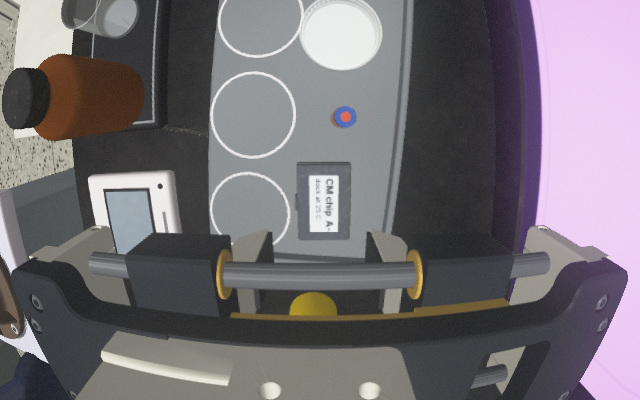

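Run:
```python
from ortho import *
b=ortho('w6.npz',.032,.56,.66,.12,.22,.0002); cv2.imwrite('pics/o6.png',b[:,:,::-1])
D=np.load('w6.npz')
T=np.eye(4)
P=cloud('wrist',D['d']);d=D['d']
m=(d>0)&(P[...,2]>.027)&(P[...,2]<.037)&(P[...,0]>.57)&(P[...,0]<.635)&(P[...,1]>.13)&(P[...,1]<.21)
print(cv2.minAreaRect((P[m][:,:2]*1000).astype(np.float32)),np.median(P[m][:,2]))
m=(d>0)&(P[...,2]>.0265)&(P[...,2]<.034)&(P[...,0]>.638)&(P[...,0]<.68)&(P[...,1]>.14)&(P[...,1]<.2)
print('lip x',np.percentile(P[m][:,0],[1,5,50,95]))
for y0 in np.arange(.14,.28,.02):
    m=(d>0)&(P[...,0]>.665)&(P[...,0]<.8)&(abs(P[...,1]-y0)<.01)&(P[...,2]>.07)&(P[...,2]<.25)
    print(round(y0,2),m.sum(),np.percentile(P[m][:,0],2) if m.sum() else '', P[m][:,2].min() if m.sum() else '')
```

```text
((601.269287109375, 169.85302734375), (42.805015563964844, 60.73752212524414), 1.4160791635513306) 0.03106669881953343
lip x [0.65209462 0.65305418 0.65579533 0.65891593]
0.14 2664 0.6663811382100674 0.11974881538937736
0.16 3479 0.6661847245220157 0.11676477097091977
0.18 5414 0.6660087416014661 0.09603351233705495
0.2 11027 0.6655905644476604 0.09540761285828561
0.22 6556 0.6996689257790697 0.09576299544348954
0.24 6621 0.6972127821541791 0.09603982799524215
0.26 6686 0.6948899331021027 0.09607445759980036
0.28 6601 0.6924703986849134 0.09551600839370873
```

View pics/o6.png

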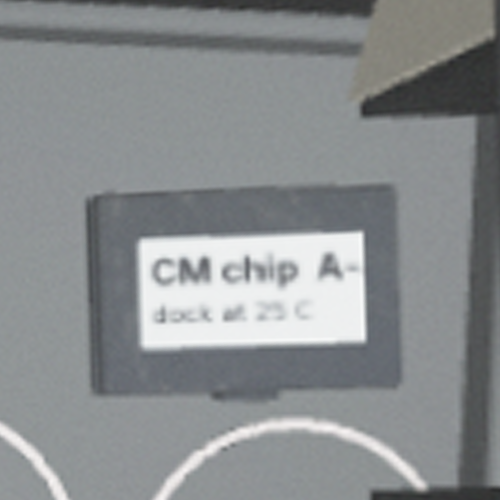

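```bash
python3 -m pendant '[[[0.005,0.002,0.02],[0,0,0],0.052],[[0,0,0.03],[0,0,0],0.052],[[0,0,0.015],[0,0,0],0.052],[[0,0,0],[0,0,0],0.052]]' 15
python3 -c "
from st import *
s,M=st()
im,d=arm.get_image('wrist');cv2.imwrite('pics/w7.png',im[:,:,::-1])
go([.602,.169,.022])"
```

```text
clock: 18.58
position: [0.6, 0.1682, 0.0329]
ee_rot: [-2.191, -2.25, 0.004]
force: [0.4, 0.0, -0.1]
width: 0.57
t 18.57 pos [0.6    0.1682 0.0329] w 0.0523 F [ 0.4  0.  -0.1]
yaw of y 1.52  tool z [-2.3e-03 -9.0e-04 -1.0e+00]  q [-0.63  0.67  0.42  1.79 -0.37  0.76 -0.  ]
t 18.62 pos [0.6008 0.1683 0.034 ] w 0.0523 F [-0.6 -0.8  1.4]
yaw of y 1.51  tool z [-6.e-04 -4.e-04 -1.e+00]  q [-0.63  0.67  0.42  1.79 -0.37  0.76 -0.  ]
tool shift [0.0007 0.0012 0.012 ]
```

View pics/w7.png

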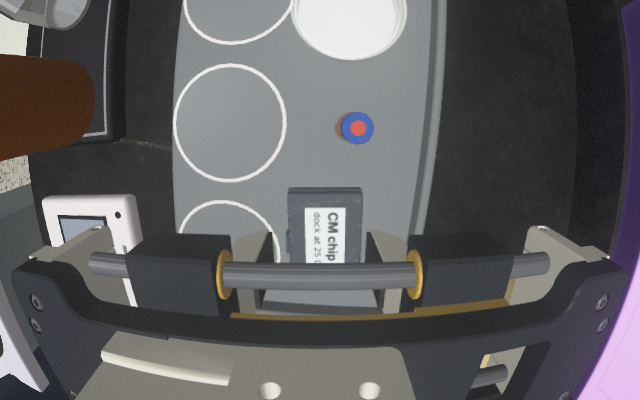

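```bash
python3 -c "
import cv2
a=cv2.imread('pics/w7.png')[170:320,210:430]; cv2.imwrite('pics/w7c.png',cv2.resize(a,None,fx=3.6,fy=3.6,interpolation=cv2.INTER_CUBIC))"
```

```text
(no output)
```

View pics/w7c.png

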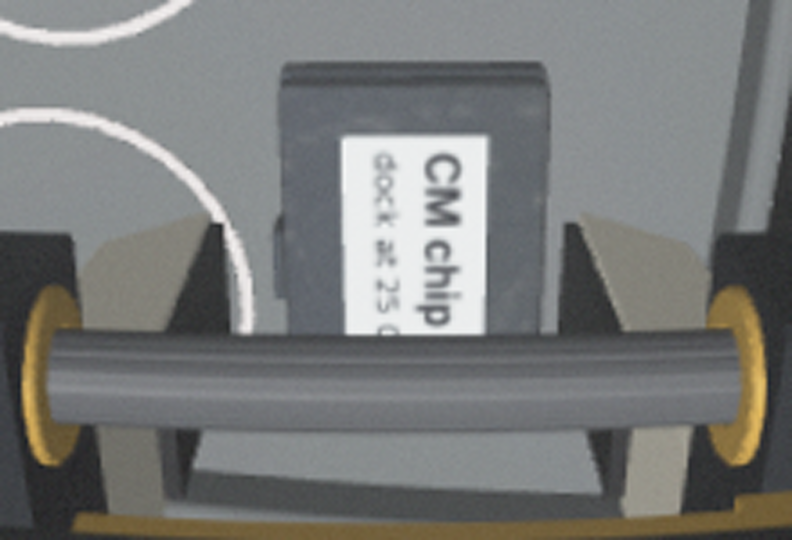

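The jaw tips are at columns 222 and 567 of the crop and the case spans 283–545. The case is therefore about 3 mm further +x, so I shift, add a 2° lean away from the monitor and go down.

```bash
python3 -m pendant '[[[0.001,0.003,0],[-2,0,0],0.052],[[0,0,0.006],[0,0,0],0.052],[[0,0,0.005],[0,0,0],0.052],[[0,0,0],[0,0,0],0.052]]' 15
python3 -c "
from st import *
s,M=st()
im,d=arm.get_image('wrist');cv2.imwrite('pics/w8.png',cv2.resize(im[170:320,210:430,::-1],None,fx=3.6,fy=3.6,interpolation=cv2.INTER_CUBIC))"
```

```text
clock: 19.12
position: [0.6042, 0.1695, 0.0229]
ee_rot: [2.175, 2.233, 0.038]
force: [0.8, -0.8, -0.8]
width: 0.566
t 19.12 pos [0.6042 0.1695 0.0229] w 0.0520 F [ 0.8 -0.8 -0.8]
yaw of y 1.52  tool z [ 3.410e-02  8.000e-04 -9.994e-01]  q [-0.64  0.67  0.41  1.81 -0.38  0.7   0.  ]
```

View pics/w8.png

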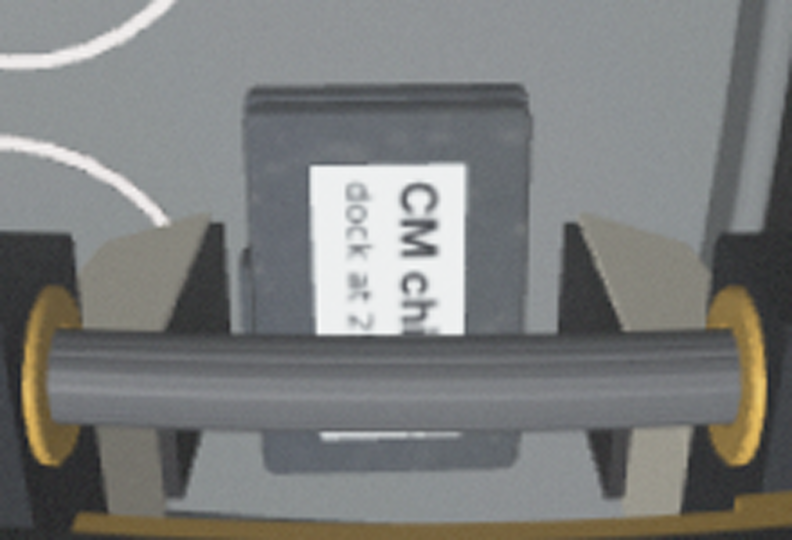

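Fingers straddle the case without contact. Now I grip.

```bash
python3 -m pendant '[[[0,0,0],[0,0,0],0.03],[[0,0,0],[0,0,0],0.03],[[0,0,0],[0,0,0],0.03],[[0,0,0],[0,0,0],0.03]]' 25
python3 -c "
from st import *
s,M=st()"
```

```text
clock: 19.68
position: [0.6044, 0.1696, 0.0233]
ee_rot: [2.174, 2.233, 0.039]
force: [0.3, -0.6, 0.5]
width: 0.455
t 19.68 pos [0.6044 0.1696 0.0233] w 0.0417 F [ 0.3 -0.6  0.5]
yaw of y 1.52  tool z [ 0.0351  0.001  -0.9994]  q [-0.64  0.67  0.41  1.82 -0.38  0.7   0.  ]
```

```bash
python3 -m pendant '[[[0,0,-0.01],[0,0,0],0.03],[[0,-0.005,-0.025],[0,0,0],0.03],[[0,-0.01,-0.025],[0,0,0],0.03],[[0,0,0],[2,0,0],0.03],[[0,0,0],[0,0,0],0.03]]' 25
python3 -c "
from st import *
s,M=st()
im,d=arm.get_image('wrist');cv2.imwrite('pics/w9.png',im[:,:,::-1])
go([.4215,.1365,.08])"
```

```text
clock: 20.3
position: [0.5879, 0.1692, 0.0835]
ee_rot: [2.191, 2.25, 0.002]
force: [-0.6, -0.4, 0.7]
width: 0.455
t 20.30 pos [0.5879 0.1692 0.0835] w 0.0418 F [-0.6 -0.4  0.7]
yaw of y 1.52  tool z [ 1.4e-03  4.0e-04 -1.0e+00]  q [-0.67  0.59  0.45  1.79 -0.33  0.84 -0.03]
t 20.35 pos [0.5875 0.1691 0.083 ] w 0.0415 F [-0.  -0.4 -0.4]
yaw of y 1.52  tool z [ 1.e-03  1.e-04 -1.e+00]  q [-0.67  0.59  0.45  1.79 -0.33  0.84 -0.03]
tool shift [-0.0282 -0.1668  0.0028]
```

View pics/w9.png

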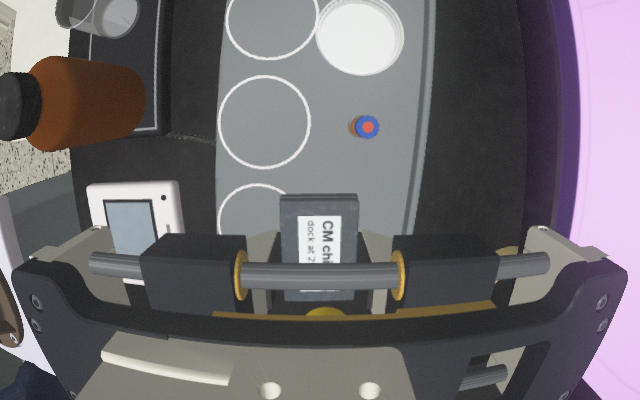

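The case is held level, spanning rows 193–302 at columns 280–357. I measure its offset from the TCP.

Run:
```python
from st import *
s,M=st()
for uv in ((281,196),(356,194),(357,301),(283,303),(319,194.5),(320,302)): print(uv,(M.T@(ray('wrist',uv,s['position'][2]+.0087)-s['position']))*1000)
```

```text
t 20.35 pos [0.5875 0.1691 0.083 ] w 0.0415 F [-0.  -0.4 -0.4]
yaw of y 1.52  tool z [ 1.e-03  1.e-04 -1.e+00]  q [-0.67  0.59  0.45  1.79 -0.33  0.84 -0.03]
(281, 196) [ 32.98493564 -20.1366615   -8.71695273]
(356, 194) [34.01219718 17.33688301 -8.67877285]
(357, 301) [-29.60618173  20.7687605   -8.68205471]
(283, 303) [-30.96706526 -21.9175421   -8.7255659 ]
(319, 194.5) [33.74670639 -1.13453472 -8.69756681]
(320, 302) [-29.94156454  -0.54813919  -8.70374692]
```

```bash
python3 -m pendant '[[[-0.004,-0.026,0],[0,0,0],0.03],[[-0.008,-0.045,0],[0,0,0],0.03],[[-0.008,-0.045,0],[0,0,0],0.03],[[-0.006,-0.04,0],[0,0,0],0.03],[[-0.0024,-0.0106,0],[0,0,-0.5],0.03],[[0,0,0.02],[0,0,0],0.03],[[0,0,0],[0,0,0],0.03],[[0,0,0],[0,0,0],0.03]]' 25
python3 -c "
from st import *
s,M=st()
im,d=arm.get_image('wrist');cv2.imwrite('pics/w10.png',im[:,:,::-1])
go([.4217,.1363,.0235])"
```

```text
clock: 21.35
position: [0.4221, 0.1362, 0.063]
ee_rot: [2.182, 2.26, 0.0]
force: [-0.3, -0.4, -0.1]
width: 0.451
t 21.35 pos [0.4221 0.1362 0.063 ] w 0.0414 F [-0.3 -0.4 -0.1]
yaw of y 2.00  tool z [ 5.e-04 -2.e-04 -1.e+00]  q [-0.79  0.4   0.45  2.21 -0.31  0.59 -0.07]
t 21.40 pos [0.4221 0.1363 0.0631] w 0.0415 F [-0.2  0.5 -0.1]
yaw of y 2.02  tool z [ 7.e-04  1.e-04 -1.e+00]  q [-0.79  0.4   0.45  2.21 -0.31  0.59 -0.07]
tool shift [-0.     -0.0004  0.0396]
```

View pics/w10.png

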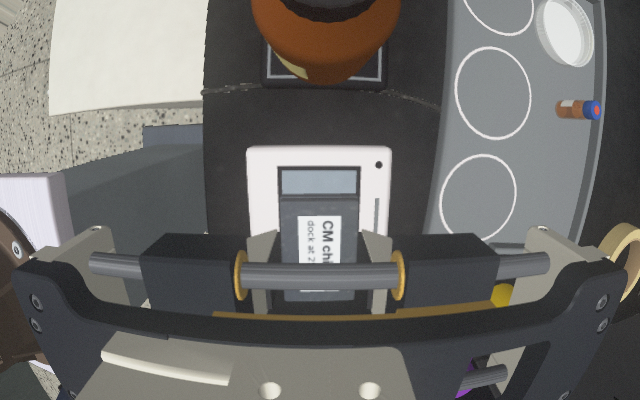

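```bash
python3 -m pendant '[[[0,0,0.02],[0,0,0],0.03],[[0,0,0.013],[0,0,0],0.03],[[0,0,0.006],[0,0,0],0.03],[[0,0,0],[0,0,0],0.03],[[0,0,0],[0,0,0],0.03]]' 25
python3 -c "
from st import *
s,M=st()
im,d=arm.get_image('wrist');cv2.imwrite('pics/w11.png',im[:,:,::-1])"
```

```text
clock: 22.02
position: [0.4217, 0.1363, 0.0239]
ee_rot: [2.182, 2.26, 0.001]
force: [0.3, 0.0, -0.3]
width: 0.453
t 22.02 pos [0.4217 0.1363 0.0239] w 0.0416 F [ 0.3  0.  -0.3]
yaw of y 2.02  tool z [ 4.e-04  2.e-04 -1.e+00]  q [-0.73  0.47  0.39  2.24 -0.38  0.49 -0.01]
```

View pics/w11.png

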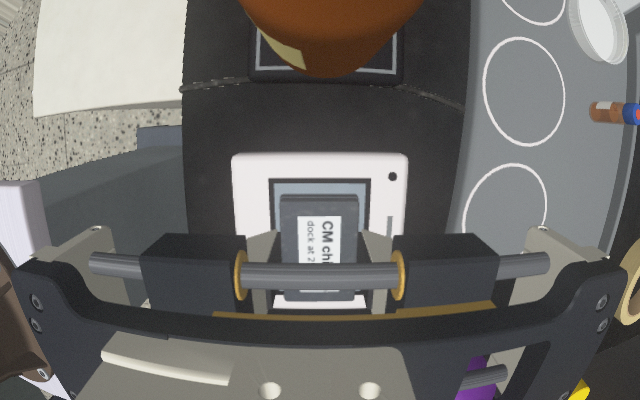

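The case is just above the outline. I lower the last 1 mm, release and back off to check.

```bash
python3 -m pendant '[[[0,0,0.001],[0,0,0],0.03],[[0,0,0],[0,0,0],0.03],[[0,0,0],[0,0,0],0.054],[[0,0,0],[0,0,0],0.054],[[0,0,-0.03],[0,0,0],0.06],[[0,0,-0.05],[0,0,0],0.08],[[-0.05,0,-0.05],[0,0,0],0.08],[[0,0,0],[0,0,0],0.08],[[0,0,0],[0,0,0],0.08]]' 25
python3 - <<'E'
from ortho import *
s,M=st()
im,d=arm.get_image('wrist');cv2.imwrite('pics/w12.png',im[:,:,::-1])
np.savez('w12.npz',im=im,d=d,pos=s['position'],rot=s['ee_rot'])
a=ortho('w12.npz',.018,.36,.48,.075,.195,.0002); b=ortho('w12.npz',.032,.36,.48,.075,.195,.0002)
cv2.imwrite('pics/o12a.png',a[:,:,::-1]);cv2.imwrite('pics/o12b.png',b[:,:,::-1])
E
```

```text
clock: 23.2
position: [0.4227, 0.0925, 0.1467]
ee_rot: [-2.182, -2.26, -0.001]
force: [0.3, -0.3, -1.1]
width: 0.868
t 23.20 pos [0.4227 0.0925 0.1467] w 0.0797 F [ 0.3 -0.3 -1.1]
yaw of y 2.02  tool z [ 0.e+00  8.e-04 -1.e+00]  q [-0.81  0.23  0.57  2.16 -0.18  0.8  -0.09]
```

View pics/o12a.png

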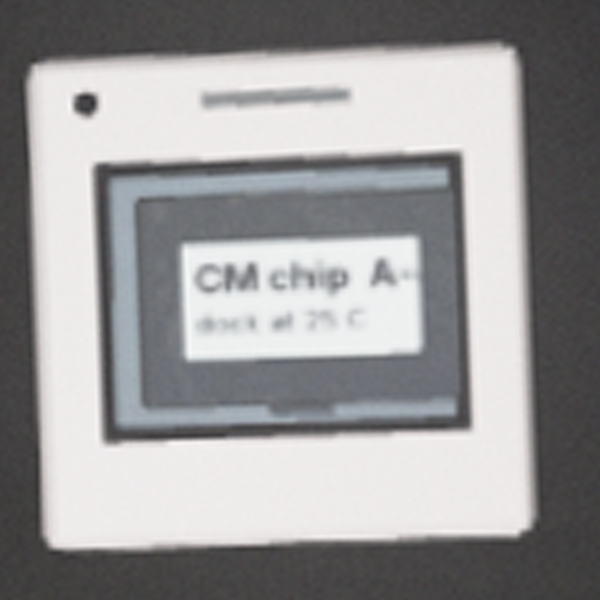

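View pics/o12b.png

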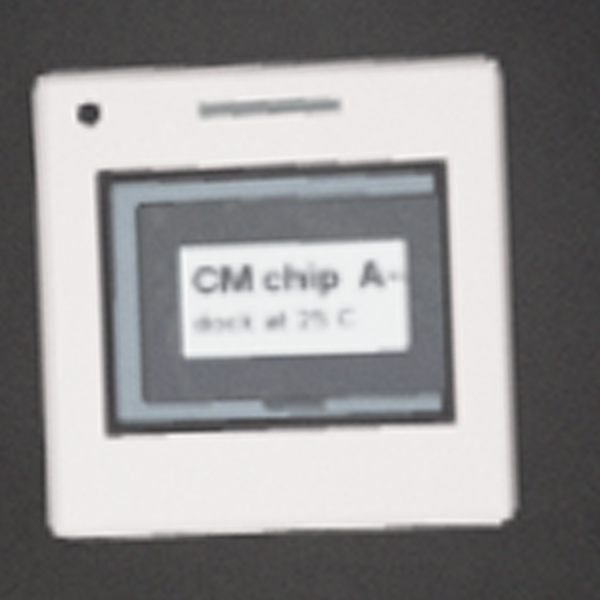

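Run:
```python
from ortho import *
D=np.load('w12.npz');d=D['d'];P=cloud('wrist',d)
m=(d>0)&(P[...,2]>.0265)&(P[...,2]<.04)&(P[...,0]>.37)&(P[...,0]<.47)&(P[...,1]>.08)&(P[...,1]<.19)
print(cv2.minAreaRect((P[m][:,:2]*1000).astype(np.float32)),np.percentile(P[m][:,2],[5,50,95]))
for n in('top','scene'):
    im,d=arm.get_image(n);P=cloud(n,d);np.savez(n+'b.npz',im=im,d=d)
    m=(d>0)&(P[...,2]>.0265)&(P[...,2]<.04)&(P[...,0]>.37)&(P[...,0]<.47)&(P[...,1]>.08)&(P[...,1]<.19)
    print(n,m.sum(),cv2.minAreaRect((P[m][:,:2]*1000).astype(np.float32)) if m.sum()>10 else '')
a=ortho('sceneb.npz',.018,.36,.48,.075,.195,.0003,'scene');b=ortho('sceneb.npz',.032,.36,.48,.075,.195,.0003,'scene')
cv2.imwrite('pics/os12.png',np.hstack([a,b])[:,:,::-1])
```

```text
((419.0160827636719, 136.39288330078125), (43.8076057434082, 59.53707504272461), 2.0957672595977783) [0.0292767  0.03066388 0.03187384]
top 438 ((420.6853332519531, 133.46844482421875), (41.52489471435547, 61.005496978759766), 1.2350727319717407)
scene 575 ((420.7255554199219, 135.97543334960938), (43.235042572021484, 62.19623565673828), 2.6312572956085205)
```

View pics/os12.png

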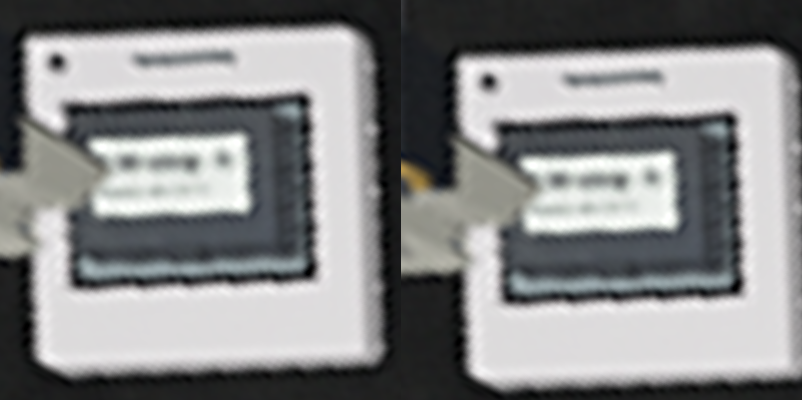

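View pics/w12.png

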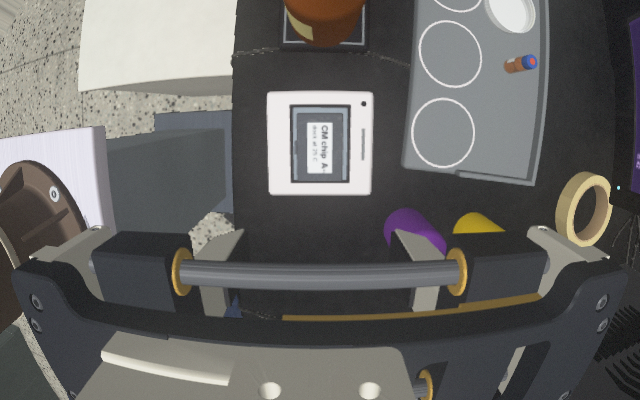

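The case lies flat and aligned at about 2° yaw. All three cameras put it about 2 mm short in y and 0.8 mm short in x, so I regrasp and correct that.

```bash
python3 -m pendant '[[[0.044,0,0.03],[0,0,0],0.054],[[0,-0.002,0.04],[0,0,0],0.054],[[0,0,0.03],[0,0,0],0.054],[[0,0,0.013],[0,0,0],0.054],[[0,0,0],[0,0,0],0.054],[[0,0,0],[0,0,0],0.054]]' 25
python3 -c "
from st import *
go([.4217,.1363,.0235])"
```

```text
clock: 24.1
position: [0.42, 0.1362, 0.0346]
ee_rot: [2.182, 2.26, 0.002]
force: [0.1, 0.4, -0.4]
width: 0.588
t 24.10 pos [0.42   0.1362 0.0346] w 0.0540 F [ 0.1  0.4 -0.4]
yaw of y 2.01  tool z [ 1.e-03  5.e-04 -1.e+00]  q [-0.76  0.45  0.43  2.24 -0.37  0.52 -0.01]
tool shift [0.0001 0.0017 0.0111]
```

```bash
python3 -m pendant '[[[0,0.0015,0.011],[0,0,0],0.054],[[0,0,0],[0,0,0],0.054],[[0,0,0],[0,0,0],0.03],[[0,0,0],[0,0,0],0.03],[[0,0,0],[0,0,0],0.03],[[0,0,0],[0,0,0],0.03],[[0,0,-0.004],[0,0,0],0.03],[[0.002,0.001,0],[0,0,0],0.03],[[0,0,0],[0,0,0],0.03],[[0,0,0.0035],[0,0,0],0.03]]' 25
python3 -c "
from st import *
st()"
python3 -m pendant '[[[0,0,0],[0,0,0],0.03],[[0,0,0],[0,0,0],0.03],[[0,0,0],[0,0,0],0.054],[[0,0,0],[0,0,0],0.054],[[0,0,-0.03],[0,0,0],0.06],[[0,0,-0.05],[0,0,0],0.08],[[-0.05,0,-0.05],[0,0,0],0.08],[[0,0,0],[0,0,0],0.08],[[0,0,0],[0,0,0],0.08]]' 25
python3 - <<'E'
from ortho import *
s,M=st()
for n,c in(('wrist',(420.8,138.3)),('top',(421.4,135.7)),('scene',(421.3,138))):
    im,d=arm.get_image(n);P=cloud(n,d);np.savez(n+'c.npz',im=im,d=d,pos=s['position'],rot=s['ee_rot'])
    m=(d>0)&(P[...,2]>.0265)&(P[...,2]<.04)&(P[...,0]>.37)&(P[...,0]<.47)&(P[...,1]>.08)&(P[...,1]<.19)
    r=cv2.minAreaRect((P[m][:,:2]*1000).astype(np.float32));print(n,np.round(r[0],1),np.round(r[1],1),round(r[2],1),'minus pad',np.array(r[0])-c)
b=ortho('wristc.npz',.018,.36,.48,.075,.195,.0002); cv2.imwrite('pics/o13.png',b[:,:,::-1])
E
```

```text
clock: 25.35
position: [0.4219, 0.1382, 0.0233]
ee_rot: [2.182, 2.261, 0.001]
force: [-0.0, -1.1, -0.3]
width: 0.452
t 25.35 pos [0.4219 0.1382 0.0233] w 0.0415 F [-0.  -1.1 -0.3]
yaw of y 2.04  tool z [ 3.e-04  2.e-04 -1.e+00]  q [-0.75  0.48  0.41  2.24 -0.39  0.49  0.  ]
clock: 26.48
position: [0.4232, 0.0943, 0.1475]
ee_rot: [-2.182, -2.26, -0.001]
force: [-0.0, 0.9, -0.0]
width: 0.87
t 26.48 pos [0.4232 0.0943 0.1475] w 0.0799 F [-0.   0.9 -0. ]
yaw of y 2.02  tool z [ 1.e-04  9.e-04 -1.e+00]  q [-0.83  0.24  0.59  2.15 -0.19  0.8  -0.09]
wrist [419.2 138.3] [43.4 59.8] 2.3 minus pad [-1.59034424 -0.04992371]
top [420.5 135.5] [41.3 61.5] 1.2 minus pad [-0.87207642 -0.2022583 ]
scene [420.6 138. ] [42.6 62.1] 4.0 minus pad [-0.65470581 -0.00749207]
```

View pics/o13.png

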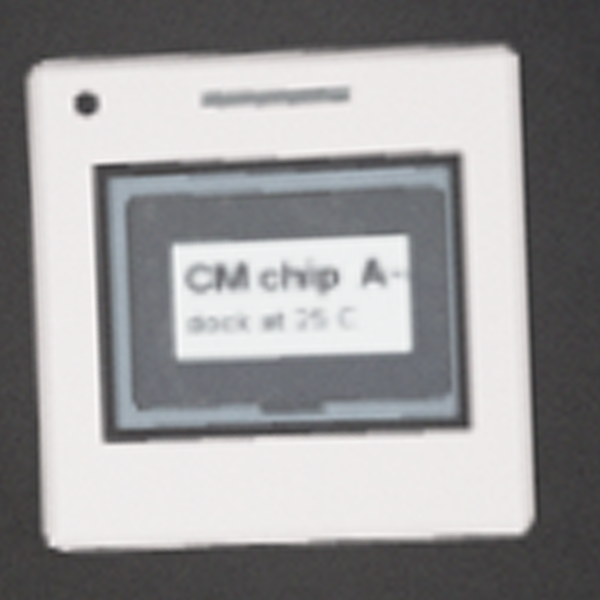

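The case is centred within about 1 mm (the cameras agree) and square to the outline. Next I put the amber bottle back.

```bash
python3 -m pendant '[[[0,0,-0.02],[0,0,2],0.08],[[0.05,-0.001,0],[0,0,0],0.08],[[0.06,-0.001,0],[0,0,0],0.08],[[0.05,-0.001,0],[0,0,0],0.08],[[0,0,0],[0,0,0],0.08],[[0,0,0],[0,0,0],0.08]]' 20
python3 -c "
from st import *
go([.4203,.2573,.0793])"
```

```text
clock: 27.38
position: [0.4198, 0.2535, 0.1666]
ee_rot: [2.22, 2.223, -0.004]
force: [-0.2, 0.4, -0.5]
width: 0.877
t 27.38 pos [0.4198 0.2535 0.1666] w 0.0805 F [-0.2  0.4 -0.5]
yaw of y 0.07  tool z [-0.0013 -0.0019 -1.    ]  q [-1.08  0.3   0.54  2.   -0.2   0.89 -0.44]
tool shift [0.0039 0.0007 0.0873]
```

```bash
python3 -m pendant '[[[0.003,0.001,0.03],[0,0,0],0.08],[[0,0,0.035],[0,0,0],0.08],[[0,0,0.022],[0,0,0],0.08],[[0,0,0],[0,0,0],0.08],[[0,0,0],[0,0,0],0.08]]' 20
python3 -c "
from st import *
st()"
```

```text
clock: 28.0
position: [0.4219, 0.2563, 0.0812]
ee_rot: [2.222, 2.22, 0.001]
force: [0.6, 0.6, -0.7]
width: 0.87
t 28.00 pos [0.4219 0.2563 0.0812] w 0.0798 F [ 0.6  0.6 -0.7]
yaw of y -0.05  tool z [ 5.e-04  1.e-04 -1.e+00]  q [-1.01  0.43  0.47  2.08 -0.3   0.69 -0.34]
```

```bash
python3 -m pendant '[[[0.001,-0.0012,0.001],[0,0,0],0.08],[[0,0,0],[0,0,0],0.08],[[0,0,0],[0,0,0],0.08]]' 20; python3 -m pendant '[[[0,0,0],[0,0,0],0.05],[[0,0,0],[0,0,0],0.05],[[0,0,0],[0,0,0],0.05],[[0,0,0],[0,0,0],0.05],[[0,0,0],[0,0,0],0.05]]' 20
```

```text
clock: 28.38
position: [0.4202, 0.2581, 0.0799]
ee_rot: [-2.221, -2.222, -0.001]
force: [0.1, -0.2, 0.1]
width: 0.875
clock: 29.0
position: [0.4202, 0.2579, 0.0796]
ee_rot: [2.221, 2.222, 0.0]
force: [-0.1, 0.4, -0.3]
width: 0.638
```

```bash
python3 -m pendant '[[[0,0,-0.02],[0,0,0],0.05],[[0,0,-0.04],[0,0,0],0.05],[[-0.017,0.02,0],[0,0,0],0.05],[[-0.026,0.03,0],[0,0,0],0.05],[[-0.026,0.03,0],[0,0,0],0.05],[[-0.026,0.03,0],[0,0,0],0.05],[[-0.0085,0.0097,0],[0,0,0],0.05],[[0,0,0],[0,0,0],0.05],[[0,0,0],[0,0,0],0.05],[[0,0,0],[0,0,0],0.05]]' 20
python3 -c "
from st import *
go([.54,.1545,.0797])"
```

```text
clock: 30.25
position: [0.539, 0.1557, 0.1395]
ee_rot: [-2.218, -2.223, 0.0]
force: [0.1, -0.9, -1.5]
width: 0.638
t 30.25 pos [0.539  0.1557 0.1395] w 0.0586 F [ 0.1 -0.9 -1.5]
yaw of y 0.13  tool z [-7.e-04  5.e-04 -1.e+00]  q [-0.76  0.45  0.53  1.87 -0.29  0.9  -0.09]
tool shift [-0.0013  0.0011  0.0598]
```

```bash
python3 -m pendant '[[[0,0,0.025],[0,0,0],0.05],[[0,0,0.025],[0,0,0],0.05],[[0,0,0],[0,0,0],0.05],[[0,0,0],[0,0,0],0.05]]' 20
python3 -c "
from st import *
go([.54,.1545,.0797])"
```

```text
clock: 30.75
position: [0.5401, 0.1549, 0.0904]
ee_rot: [2.22, 2.222, 0.001]
force: [0.0, 0.4, -2.0]
width: 0.64
t 30.75 pos [0.5401 0.1549 0.0904] w 0.0588 F [ 0.   0.4 -2. ]
yaw of y 0.06  tool z [ 7.e-04  3.e-04 -1.e+00]  q [-0.73  0.52  0.49  1.91 -0.34  0.79 -0.05]
tool shift [-0.0004 -0.0001  0.0107]
```

```bash
python3 -m pendant '[[[0,0,0.0065],[0,0,0],0.05],[[0,0,0.0038],[0,0,0],0.05],[[0,0,0],[0,0,0],0.05],[[0,0,0],[0,0,0],0.05]]' 20
python3 -m pendant '[[[0,0,0],[0,0,0],0.08],[[0,0,0],[0,0,0],0.08],[[0,0,0],[0,0,0],0.08],[[0,0,-0.05],[0,0,0],0.08],[[0,0,-0.05],[0,0,0],0.065],[[0.055,-0.035,0],[0,0,0],0.058],[[0.055,-0.035,0],[0,0,0],0.058],[[0.055,-0.035,0],[0,0,0],0.058],[[0.013,-0.015,0],[0,0,0],0.058],[[0,0,0],[0,0,0],0.058]]' 10
python3 -c "
from st import *
s,M=st()
im,d=arm.get_image('wrist');cv2.imwrite('pics/w14.png',im[:,:,::-1])
im,d=arm.get_image('scene');cv2.imwrite('pics/s14.png',im[:,:,::-1])
go([.4195,.3337,.0484])"
```

```text
clock: 31.25
position: [0.5402, 0.1546, 0.0795]
ee_rot: [2.221, 2.222, 0.001]
force: [0.8, -0.3, 0.9]
width: 0.64
clock: 32.5
position: [0.4227, 0.327, 0.1791]
ee_rot: [-2.216, -2.226, 0.001]
force: [-0.7, -0.6, -0.3]
width: 0.631
t 32.50 pos [0.4227 0.327  0.1791] w 0.0579 F [-0.7 -0.6 -0.3]
yaw of y 0.24  tool z [-7.e-04  2.e-04 -1.e+00]  q [-1.16  0.36  0.53  1.89 -0.22  0.95 -0.53]
t 32.60 pos [0.4248 0.3247 0.1794] w 0.0578 F [-0.3  0.8  0. ]
yaw of y -0.02  tool z [ 6.e-04 -4.e-04 -1.e+00]  q [-1.15  0.36  0.53  1.89 -0.22  0.95 -0.52]
tool shift [ 0.0091 -0.0054  0.131 ]
```

View pics/w14.png

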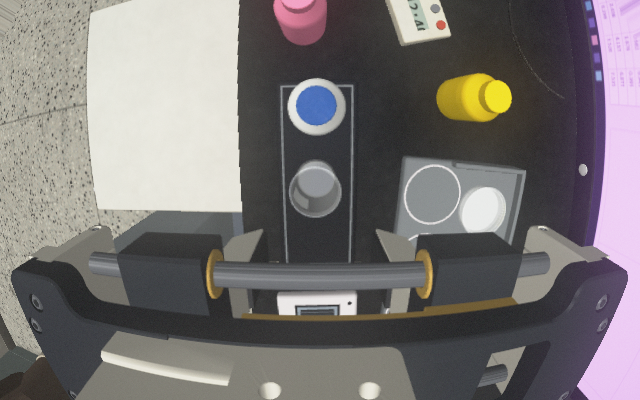

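View pics/s14.png

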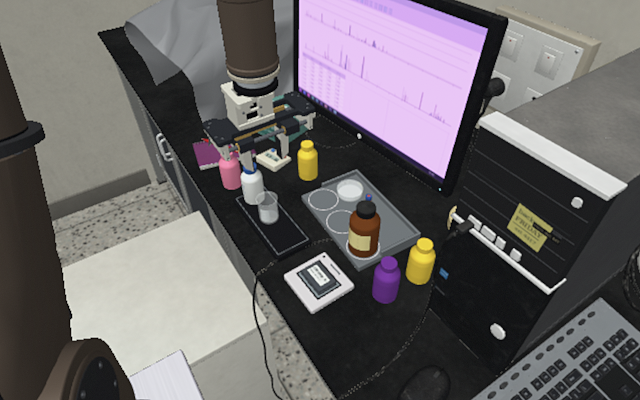

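The amber bottle is back on its ring, upright. The beaker is at (315,188) and the white bottle at (317,107), both standing on the board. Beaker next.

```bash
python3 -m pendant '[[[0.009,-0.005,0.03],[0,0,0],0.06],[[0,0,0.04],[0,0,0],0.06],[[0,0,0],[0,0,0],0.06],[[0,0,0],[0,0,0],0.06]]' 10
python3 -c "
from st import *
go([.4195,.3337,.0484])"
```

```text
clock: 33.1
position: [0.4206, 0.3338, 0.1104]
ee_rot: [2.223, 2.219, 0.002]
force: [-0.0, -0.2, 0.5]
width: 0.656
t 33.10 pos [0.4206 0.3338 0.1104] w 0.0602 F [-0.  -0.2  0.5]
yaw of y -0.11  tool z [ 1.2e-03  3.0e-04 -1.0e+00]  q [-1.13  0.45  0.49  1.95 -0.29  0.8  -0.49]
tool shift [-0.0002 -0.0012  0.062 ]
```

```bash
python3 -m pendant '[[[0,-0.001,0.03],[0,0,0],0.06],[[0,0,0.032],[0,0,0],0.06],[[0,0,0],[0,0,0],0.06],[[0,0,0],[0,0,0],0.06]]' 10
python3 -m pendant '[[[0,0,0],[0,0,0],0.03],[[0,0,0],[0,0,0],0.03],[[0,0,0],[0,0,0],0.03],[[0,0,0],[0,0,0],0.03],[[0,0,0],[0,0,0],0.03]]' 10
```

```text
clock: 33.6
position: [0.4194, 0.3351, 0.0491]
ee_rot: [2.222, 2.221, 0.004]
force: [-0.1, -0.0, -0.2]
width: 0.653
clock: 34.22
position: [0.4188, 0.3351, 0.0482]
ee_rot: [-2.221, -2.222, -0.003]
force: [-0.0, -0.2, 7.5]
width: 0.483
```

```bash
python3 -m pendant '[[[0,0,-0.02],[0,0,0],0.03],[[0,0,-0.03],[0,0,0],0.03],[[-0.016,0.022,0],[0,0,0],0.03],[[-0.024,0.032,0],[0,0,0],0.03],[[-0.024,0.032,0],[0,0,0],0.03],[[-0.024,0.032,0],[0,0,0],0.03],[[-0.008,0.01,0],[0,0,0],0.03],[[0,0,0],[0,0,0],0.03],[[0,0,0.025],[0,0,0],0.03],[[0,0,0],[0,0,0],0.03]]' 10
python3 -m pendant '[[[0,0,0],[0,0,0],0.03],[[0,0,0],[0,0,0],0.03]]'
python3 -c "
from st import *
go([.547,.2388,.0487])"
```

```text
clock: 35.48
position: [0.5435, 0.2398, 0.0708]
ee_rot: [-2.217, -2.223, 0.005]
force: [-0.3, 0.0, -0.4]
width: 0.48
clock: 35.72
position: [0.5463, 0.2393, 0.0731]
ee_rot: [2.22, 2.223, 0.002]
force: [-0.7, -0.1, -0.2]
width: 0.487
t 35.73 pos [0.5463 0.2393 0.0731] w 0.0447 F [-0.7 -0.1 -0.2]
yaw of y 0.07  tool z [ 9.e-04  7.e-04 -1.e+00]  q [-0.81  0.58  0.45  1.84 -0.34  0.8  -0.18]
tool shift [-0.0006  0.0007  0.0244]
```

```bash
python3 -m pendant '[[[-0.0005,0.0005,0.015],[0,0,0],0.03],[[0,0,0.009],[0,0,0],0.03],[[0,0,0],[0,0,0],0.03],[[0,0,0],[0,0,0],0.03],[[0,0,0],[0,0,0],0.03]]' 10
python3 -m pendant '[[[0,0,0],[0,0,0],0.058],[[0,0,0],[0,0,0],0.058],[[0,0,0],[0,0,0],0.058]]'
```

```text
clock: 36.35
position: [0.5467, 0.2381, 0.0482]
ee_rot: [-2.221, -2.222, 0.0]
force: [-0.5, 0.1, -0.6]
width: 0.482
clock: 36.72
position: [0.5467, 0.2382, 0.0484]
ee_rot: [-2.221, -2.222, -0.0]
force: [0.0, -0.2, -1.2]
width: 0.633
```

```bash
python3 -m pendant '[[[0,0,-0.05],[0,0,0],0.058],[[0,0,-0.055],[0,0,0],0.058],[[0.028,-0.021,0],[0,0,0],0.065],[[0.04,-0.03,0],[0,0,0],0.065],[[0.04,-0.03,0],[0,0,0],0.065],[[0.04,-0.03,0],[0,0,0],0.065],[[0.021,-0.016,0],[0,0,0],0.065],[[0,0,0],[0,0,0],0.065],[[0,0,0],[0,0,0],0.065],[[0,0,0],[0,0,0],0.065]]' 15
python3 -c "
from st import *
go([.4197,.407,.062])"
```

```text
clock: 37.98
position: [0.4207, 0.4058, 0.1534]
ee_rot: [2.223, 2.219, 0.0]
force: [0.2, -0.3, -0.5]
width: 0.708
t 37.98 pos [0.4207 0.4058 0.1534] w 0.0650 F [ 0.2 -0.3 -0.5]
yaw of y -0.11  tool z [ 5.e-04 -3.e-04 -1.e+00]  q [-1.21  0.47  0.49  1.79 -0.26  0.95 -0.6 ]
tool shift [ 0.0012 -0.001   0.0914]
```

```bash
python3 -m pendant '[[[0.001,-0.001,0.03],[0,0,0],0.065],[[0,0,0.035],[0,0,0],0.065],[[0,0,0.026],[0,0,0],0.065],[[0,0,0],[0,0,0],0.065],[[0,0,0],[0,0,0],0.065]]' 15
python3 -m pendant '[[[0,0,0],[0,0,0],0.03],[[0,0,0],[0,0,0],0.03],[[0,0,0],[0,0,0],0.03],[[0,0,0],[0,0,0],0.03],[[0,0,0],[0,0,0],0.03]]' 15
```

```text
clock: 38.6
position: [0.4196, 0.4079, 0.0633]
ee_rot: [2.222, 2.221, 0.002]
force: [-0.1, -0.7, 0.7]
width: 0.71
clock: 39.22
position: [0.419, 0.4086, 0.0629]
ee_rot: [-2.221, -2.222, -0.002]
force: [0.5, 0.4, 5.3]
width: 0.503
```

```bash
python3 -m pendant '[[[0,0,-0.02],[0,0,0],0.03],[[0,0,-0.04],[0,0,0],0.03],[[-0.016,0.022,0],[0,0,0],0.03],[[-0.024,0.033,0],[0,0,0],0.03],[[-0.024,0.033,0],[0,0,0],0.03],[[-0.024,0.033,0],[0,0,0],0.03],[[-0.006,0.009,0],[0,0,0],0.03],[[0,0,0],[0,0,0],0.03],[[0,0,0.03],[0,0,0],0.03],[[0,0,0],[0,0,0],0.03]]' 15
python3 -m pendant '[[[0,0,0],[0,0,0],0.03],[[0,0,0],[0,0,0],0.03]]'
python3 -c "
from st import *
go([.5497,.3145,.0627])"
```

```text
clock: 40.48
position: [0.5455, 0.3151, 0.0903]
ee_rot: [-2.217, -2.223, 0.007]
force: [-0.9, 0.0, -1.3]
width: 0.503
clock: 40.72
position: [0.5489, 0.3149, 0.0933]
ee_rot: [2.22, 2.223, 0.002]
force: [0.1, -0.3, -0.5]
width: 0.5
t 40.73 pos [0.5489 0.3149 0.0933] w 0.0459 F [ 0.1 -0.3 -0.5]
yaw of y 0.06  tool z [ 0.0011  0.001  -1.    ]  q [-0.91  0.61  0.46  1.73 -0.33  0.88 -0.31]
tool shift [-0.0004  0.0008  0.0306]
```

```bash
python3 -m pendant '[[[-0.0004,0.0006,0.02],[0,0,0],0.03],[[0,0,0.0105],[0,0,0],0.03],[[0,0,0],[0,0,0],0.03],[[0,0,0],[0,0,0],0.03],[[0,0,0],[0,0,0],0.03]]' 15
python3 -m pendant '[[[0,0,0],[0,0,0],0.065],[[0,0,0],[0,0,0],0.065],[[0,0,0],[0,0,0],0.065],[[0,0,-0.05],[0,0,0],0.065],[[0,0,-0.06],[0,0,0],0.08],[[0,-0.04,-0.02],[0,0,0],0.08],[[0,-0.05,-0.02],[0,0,0],0.08],[[0.05,-0.05,-0.02],[0,0,0],0.08],[[0.06,-0.05,0],[0,0,0],0.08],[[0.06,-0.05,0],[0,0,0],0.08]]'
```

```text
clock: 41.35
position: [0.5491, 0.3137, 0.0615]
ee_rot: [-2.221, -2.222, 0.001]
force: [0.0, 0.4, -1.4]
width: 0.496
clock: 42.6
position: [0.3353, 0.4536, 0.2296]
ee_rot: [-2.221, -2.221, -0.002]
force: [0.0, -0.4, 0.1]
width: 0.87
```

```bash
cat > cmp.py <<'E'
from st import *
np.set_printoptions(precision=1,suppress=True)
s,M=st()
def meas(Q,c,zr):
    m=(abs(Q[:,0]-c[0])<.035)&(abs(Q[:,1]-c[1])<.035)&(Q[:,2]>zr[0])&(Q[:,2]<zr[1]);q=Q[m]
    if len(q)<5:return len(q)
    cc,r=cv2.minEnclosingCircle((q[:,:2]*1000).astype(np.float32)); return np.r_[cc,r,q[:,:2].mean(0)*1000,len(q)]
for n in('top','scene'):
    im,d=arm.get_image(n);cv2.imwrite(f'pics/{n}_end.png',im[:,:,::-1])
    D=np.load(n+'.npz');A=cloud(n,D['d'])[D['d']>0];B=cloud(n,d)[d>0]
    for nm,c,zr in (('amber',(.539,.155),(.132,.145)),('small',(.549,.311),(.112,.125)),('beaker',(.547,.236),(.072,.085)),('dish',(.611,.298),(.031,.04)),('vial',(.613,.234),(.055,.066))):
        print(n,nm,meas(A,c,zr),meas(B,c,zr))
E
python3 cmp.py
```

```text
t 42.60 pos [0.3 0.5 0.2] w 0.0798 F [ 0.  -0.4  0.1]
yaw of y 0.01  tool z [ 0.  0. -1.]  q [-1.4  0.3  0.5  1.8 -0.2  1.1 -0.8]
top amber [539.5 153.1  18.6 539.1 153.1 211. ] [540.1 152.3  18.6 539.6 152.7 211. ]
top small [549.4 311.1  14.6 549.1 310.8 126. ] [548.9 308.6  14.6 548.7 308.7 127. ]
top beaker [547.2 234.8  22.7 551.1 233.3  75. ] [547.3 234.6  23.  551.6 233.3  77. ]
top dish [612.3 296.5  30.8 612.  297.3 400. ] [611.9 297.4  30.4 612.2 296.6 408. ]
top vial [614.5 232.9   7.  614.  232.6  27. ] [614.7 233.3   7.1 614.2 233.2  28. ]
scene amber [538.1 156.   19.7 537.8 154.1 250. ] [539.8 154.2  18.6 538.9 153.5 244. ]
scene small [549.  312.8  15.2 548.3 311.8 113. ] [549.4 311.7  15.4 547.8 310.1 116. ]
scene beaker [547.5 238.3  24.1 548.2 240.  128. ] [546.6 236.7  23.7 548.9 239.3 122. ]
scene dish [610.3 300.9  32.1 612.4 300.2 372. ] [611.7 299.5  31.5 612.5 300.  370. ]
scene vial [613.7 236.2   7.4 613.2 235.   35. ] [613.8 236.3   8.1 613.2 234.6  34. ]
```

View pics/scene_end.png

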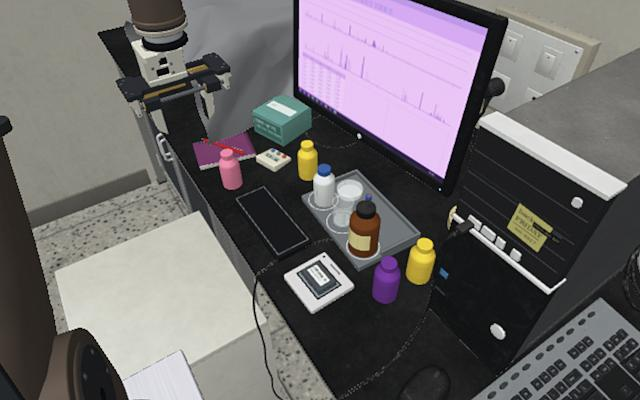

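View pics/top_end.png

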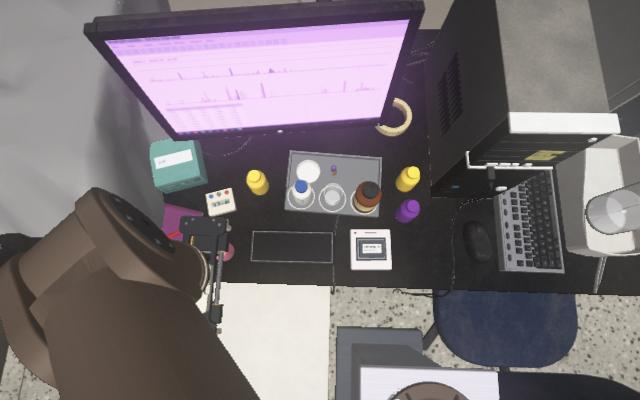

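Everything stands as asked. Only the white bottle is about 2 mm low in y compared with the first pictures, and with time to spare I correct it.

```bash
python3 -m pendant '[[[-0.05,0.045,0.01],[0,0,0],0.065],[[-0.05,0.05,0.01],[0,0,0],0.065],[[-0.04,0.05,0.02],[0,0,0],0.065],[[0,0.045,0.02],[0,0,0],0.065],[[0,0.023,0.01],[0,0,0],0.065],[[0,0,0],[0,0,0],0.065],[[0,0,0],[0,0,0],0.065],[[0,0,0],[0,0,0],0.065]]' 15
python3 -c "
from st import *
go([.5492,.3137,.0622])"
```

```text
clock: 43.7
position: [0.5355, 0.326, 0.1629]
ee_rot: [-2.219, -2.223, -0.001]
force: [-0.0, -0.8, -0.5]
width: 0.702
t 43.70 pos [0.5355 0.326  0.1629] w 0.0644 F [-0.  -0.8 -0.5]
yaw of y 0.10  tool z [ 1.e-04  1.e-03 -1.e+00]  q [-0.97  0.52  0.5   1.68 -0.29  1.01 -0.37]
tool shift [-0.0124  0.0137  0.1007]
```

```bash
python3 -m pendant '[[[-0.0122,0.0137,0],[0,0,0],0.065],[[0,0,0],[0,0,0],0.065],[[0,0,0.02],[0,0,0],0.065],[[0,0,0],[0,0,0],0.065],[[0,0,0],[0,0,0],0.065]]' 15
python3 -c "
from st import *
go([.5492,.3137,.0622])"
```

```text
clock: 44.32
position: [0.5503, 0.3131, 0.1427]
ee_rot: [2.221, 2.222, 0.0]
force: [-0.4, 0.1, 0.5]
width: 0.709
t 44.33 pos [0.5503 0.3131 0.1427] w 0.0651 F [-0.4  0.1  0.5]
yaw of y 0.02  tool z [ 3.e-04  1.e-04 -1.e+00]  q [-0.93  0.55  0.49  1.68 -0.3   0.98 -0.33]
tool shift [ 0.0006 -0.0011  0.0805]
```

```bash
python3 -m pendant '[[[0,-0.001,0.03],[0,0,0],0.065],[[0,0,0.035],[0,0,0],0.065],[[0,0,0.0145],[0,0,0],0.065],[[0,0,0],[0,0,0],0.065],[[0,0,0],[0,0,0],0.065]]' 15
python3 -m pendant '[[[0,0,0],[0,0,0],0.03],[[0,0,0],[0,0,0],0.03],[[0,0,0],[0,0,0],0.03],[[0,0,0],[0,0,0],0.03],[[0,0,0],[0,0,0],0.03]]' 15
```

```text
clock: 44.95
position: [0.5501, 0.3135, 0.0641]
ee_rot: [2.221, 2.221, 0.003]
force: [-0.5, 0.3, -0.1]
width: 0.707
clock: 45.58
position: [0.5494, 0.3134, 0.0633]
ee_rot: [-2.221, -2.222, -0.001]
force: [-1.5, 0.4, 6.7]
width: 0.499
```

```bash
python3 -m pendant '[[[0,0,-0.005],[0,0,0],0.03],[[0.002,0,0],[0,0,0],0.03],[[0,0,0],[0,0,0],0.03],[[0,0,0.005],[0,0,0],0.03],[[0,0,0],[0,0,0],0.03],[[0,0,0],[0,0,0],0.03]]' 15
python3 -m pendant '[[[0,0,0],[0,0,0],0.065],[[0,0,0],[0,0,0],0.065],[[0,0,0],[0,0,0],0.065],[[0,0,-0.05],[0,0,0],0.065],[[0,0,-0.06],[0,0,0],0.08],[[0,-0.04,-0.02],[0,0,0],0.08],[[0,-0.05,-0.02],[0,0,0],0.08],[[0.05,-0.05,-0.02],[0,0,0],0.08],[[0.06,-0.05,0],[0,0,0],0.08],[[0.06,-0.05,0],[0,0,0],0.08]]'
python3 cmp.py
```

```text
clock: 46.32
position: [0.549, 0.3152, 0.0625]
ee_rot: [-2.221, -2.222, 0.0]
force: [-0.6, 0.7, 0.2]
width: 0.5
clock: 47.58
position: [0.3352, 0.4549, 0.2304]
ee_rot: [-2.221, -2.221, -0.002]
force: [1.3, 0.1, 0.7]
width: 0.873
t 47.58 pos [0.3 0.5 0.2] w 0.0801 F [1.3 0.1 0.7]
yaw of y -0.00  tool z [ 0.  0. -1.]  q [-1.4  0.3  0.5  1.8 -0.2  1.1 -0.8]
top amber [539.5 153.1  18.6 539.1 153.1 211. ] [540.2 152.6  18.6 539.5 152.7 213. ]
top small [549.4 311.1  14.6 549.1 310.8 126. ] [549.2 311.   14.8 548.8 310.9 128. ]
top beaker [547.2 234.8  22.7 551.1 233.3  75. ] [547.5 234.4  22.8 551.3 232.7  76. ]
top dish [612.3 296.5  30.8 612.  297.3 400. ] [612.2 296.9  30.4 612.  297.1 405. ]
top vial [614.5 232.9   7.  614.  232.6  27. ] [614.1 233.3   6.9 614.1 233.1  28. ]
scene amber [538.1 156.   19.7 537.8 154.1 250. ] [539.3 154.7  18.7 539.  153.7 240. ]
scene small [549.  312.8  15.2 548.3 311.8 113. ] [548.1 313.4  15.  547.5 312.1 114. ]
scene beaker [547.5 238.3  24.1 548.2 240.  128. ] [546.1 237.6  23.4 549.1 239.8 125. ]
scene dish [610.3 300.9  32.1 612.4 300.2 372. ] [610.8 300.2  32.  612.4 300.2 371. ]
scene vial [613.7 236.2   7.4 613.2 235.   35. ] [613.6 236.2   8.1 613.4 235.   35. ]
```

View pics/scene_end.png

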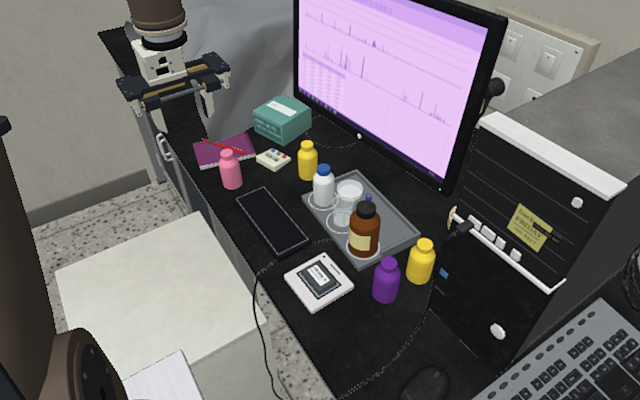

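The final scene view shows the bottles and beaker upright on their rings, the case inside the outline at (320,278), and the arm clear. Handing in.

```bash
python3 -c "
from cell import arm
print(arm.sign_off())"
```

```text
the job is handed in; nothing more can be done
None
```

The job is done and handed in at about 48 s. I stood the beaker, white bottle and amber bottle on the side board. I then laid the chip case in the pad's outline and put all three back on their rings, upright throughout.

**Last checks:**
- **Things returned:** compared with the starting pictures, the top camera shows all three back within about 1 mm. The scene camera agrees within about 2 mm, which is about its own scatter. The white bottle first came back about 2 mm off, so I regrasped it and corrected it.
- **Chip case:** it lies flat. I regrasped it once to take out a 2 mm error in y. By the three cameras it is now within 0.2 mm of centre in y and 0.7–1.6 mm short in x.
- **Case angle:** the cameras disagree here, reading 1.2°, 2.3° and 4.0° against about 2° for the outline. In the wrist camera's plan view it looks square to the outline.
- **Left alone:** the petri dish and vial show no movement beyond measurement noise. The look-alikes were not touched, and the arm is clear of everything.

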